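# Set a contactor's contact gap with a feeler gauge

### The arm

A 6-joint arm with a two-finger parallel gripper is mounted at the origin on the work surface. World frame = base frame: x ahead of the robot, y to its left, z up, the work surface at z = 0. Lengths are in m, angles in rad, forces in N, time in s.
With the tool pointing down it reaches from about 0.25 to 0.85 m from the base axis. Payload 12.5 kg.
Tool frame: the origin (TCP) lies midway between the tips of the shut fingers; the grasp point (between the pads) lies 19 mm behind it (grasp_offset is the distance from the TCP to the grasp point, in m); z points along the fingers, x is the direction in which the jaws open and shut, and the axes are right-handed (so a half turn about z gives the same grasp; the last joint's range is limited). The gripper opens to 93 mm and grips with 3 to 60 N. Pads are 15 mm wide; open, the fingers measure 128 mm over their backs; the gripper's body (75 mm by 188 mm) begins 65 mm behind the grasp point.
Start: joints at [-1.324, 0.351, 1.652, -0, 1.139, -0.085], TCP at [0.179, -0.52, 0.219] pointing down, gripper open.
Joint ranges: [-2.75, 2.75], [-0.79, 2.1], [0.01, 2.65], [-1.57, 4.71], [0.07, 3.14], [-2.87, 2.87]. Speed limits (rad/s): [2.22, 2.22, 2.79, 3.14, 3.14, 3.14].

### API

Orientations are given as a unit quaternion [x, y, z, w].
In Python, from rig import read_state, camera, get_calibration, sign_off, grasp_offset gives the robot as it stands.
- The arm moves only by the tool apply_moves, never from a script. Its argument "motion" is text: rows parted by semicolons, each of 7 numbers parted by spaces: the finger opening in mm, from 0 to 93, then the shift along the tool's x, y, z in mm, then the turn, a rotation vector about the tool's x, y, z in rad. In form: gripper x y z wx wy wz; .... A call has 1 to 20 rows; each row shifts and turns the pose as measured when the row begins, along the tool's axes as they then stand; what a row does not reach is not made up. A row lasts 1/8 s, in which the tool goes at most 62.5 mm and 10.7 degrees, less where a joint would pass 70% of its speed; a pose out of reach is approached as far as the arm can. A call with a gripper value outside its range is refused whole. The fingers move at their own pace and stop on an object; the grip force is fixed at half the most. Time passes only in rows, so rows that do not move let the fingers close. It gives the time, the measured TCP pose, the force and the opening at its end, in the units of the state.
- read_state(): the state, without advancing time (a new reading comes with each control period).
- camera(name): name is "side" or "top"; returns the picture (420x560x3 uint8, red, green, blue); there is no depth.
- get_calibration(name): a dict with "intrinsics" (3x3 intrinsics, pixels), "k1" (the pictures are not rectified: a ray, as slopes to the right and down, at radius r is drawn at 1 + k1 r^2 times it, then the intrinsics apply), "xyz" and "rotation" of the camera in the world. Camera axes: x right, y down, z forward; pixel columns grow to the right and rows downward; lengths in m; the calibration is good to about 2 mm. A picture is of the moment at which its call begins. get_calibration takes no time and is no camera call.
- sign_off(): hands the job in, once; it reports no verdict.
The state is a dict: "t": time; "qpos": joint angles; "dq": joint speeds; "joint_efforts": joint torques, N m; "eef_pos": TCP position; "eef_rot": TCP orientation; "ft_force": force on the tool from outside, world axes, zero at the start; "torque": the same for the moment, N m; "gripper_width": opening from 0.0 (shut) to 1.0 (fully open).
Only numpy, scipy, OpenCV 4.12 (cv2) and the standard library are available. Lean on these libraries where they do the work, as an engineer would, in place of code of your own. Each camera call takes 0.05 s, during which the arm holds its last target.

### The job

Take the thin feeler gauge (the one with the flat bar handle, not the round knob) from its stand, stand it gently in the open gap of the contactor with its flange down on top, let go, and push the carriage from behind, gently, until the blade is lightly nipped between the contacts with about 5 N of squeeze. Then let go of the carriage, draw the gauge slowly straight up out of the gap, feeling it drag, and put it back fully home in the stand slot it came from, leaving the carriage where you set it and everything else in place.

Things in the scene. Friction and masses are not known exactly. Their poses are not given: they have to be found in the camera images.
- gauge_grip (a point): Thin feeler gauge, loose, upright, about 0.07 kg. Point: centre of its black bar handle, 32 (x) x 16 (y) x 42 mm tall. Below it a steel flange 52 x 40 x 6 mm, underside 27 mm below the point; below that the blade: 6 mm thick (x), 30 wide (y), 32 long, its last 6 mm 3 mm thinner. z up. Starts in a stand slot, flange on the stand.
- thick_gauge_grip (a point): The other gauge, in the other slot: same flange, 9 mm blade, round knob handle 30 mm across. Not wanted: leave it there. Point: in its handle, 27 mm above the flange's underside.
- stand_hole0 (a point): Centre of the mouth of one slot of the fixed wooden gauge stand, a block 70 (x) x 150 (y) x 50 mm tall; the mouth is in its top face. Slot 11 mm (x) x 35 mm (y), 40 deep. Axes: the stand's. A gauge is fully home with its flange flat on the block, its handle centre 27 mm above this point.
- stand_hole1 (a point): Mouth of the other slot, alike, 75 mm along the stand's y from the first. At the start one slot holds the thin gauge, the other the thick one.
- contactor: Fixed contactor: maroon base 185 (x) x 90 mm (y), 12 high. Origin on the table under the carriage's front face at joint 0; x points across the gap to the sprung contact. That contact's bracket is clamped anywhere (not measured): its face lies 16 to 24 mm along x, and yields 3 N per mm, up to 10 mm. Carriage and bracket are 50 mm high, contact face 30 mm wide.
- carriage_front (a point): Top middle of the carriage's copper front face, on the edge of the gap, 50 mm above the table; axes as the contactor's. From here the gap runs 12 to 24 mm along x at the start, open above and at the sides, floor 38 mm down. With its flange flat on both tops a gauge has its handle centre 77 mm above the table.
- carriage (a joint): Travel of the carriage along contactor x, closing the gap: 0 to 0.024 m, starts at 0 to 0.004. It slides stiffly and stays where left: about 9 N keeps it moving slowly, so a slow push is, along x, 9 N plus the squeeze (rubbing on the rear face adds some sideways force). Right squeeze: 3 to 7 N; it stays when the push ends.
- carriage_back (a point): Middle of the carriage's flat upright rear face, 50 mm wide (y), reaching from 14 to 50 mm above the table: the place to push, along contactor x. The point is 32 mm above the table and 70 mm behind the front face. Axes as the contactor's.
There are look-alikes about, which are no part of the job. Leave any turquoise or yellow look-alike of the part that bears gauge_grip alone.

How it is judged:
By the outcome, as a careful person would: the job done as asked, in the order asked, and still so for the second after the job is handed in, with the robot touching nothing.
It also fails if it takes over 72 s, if anything falls off the work surface, if the arm or the gripper's body presses on something with over 40 N, if the wrist force passes 120 N, or if a joint passes its speed limit or range.

## Working session

There is one attempt and no reset: what is moved stays moved. The work goes in short steps, Python scripts to look and compute and a tool call to move; the robot and the scene stay as the last step left them, time stands still between calls to the robot, and variables do not carry over. Pictures are saved under pics/ and viewed, and the job is handed in when it is done.

Besides the shell and the picture viewer there is one more tool, called after "Request:" as name(argument=value, ...) on one line, values as JSON. apply_moves: Moves the arm, as the interface text tells. Its arguments: {"type":"object","properties":{"motion":{"type":"string"}},"required":["motion"]}

```bash
mkdir -p pics; ls; python3 - <<'E'
from rig import *
import cv2,json
for n in("top","side"):
    cv2.imwrite(f"pics/{n}0.png",camera(n)[:,:,::-1]); c=get_calibration(n); print(n,c)
print(read_state(), grasp_offset)
E
```

```text
pics
top {'intrinsics': array([[491.52593784,   0.        , 281.99549969],
       [  0.        , 491.52593784, 208.43811116],
       [  0.        ,   0.        ,   1.        ]]), 'k1': -0.1330424093515709, 'xyz': array([ 0.38983862, -0.10566651,  1.00458804]), 'rotation': array([ 0.70886202, -0.70171191,  0.05055229, -0.05059143])}
side {'intrinsics': array([[476.8785005 ,   0.        , 280.3785069 ],
       [  0.        , 476.8785005 , 205.17503088],
       [  0.        ,   0.        ,   1.        ]]), 'k1': -0.11834077848008806, 'xyz': array([0.37082441, 0.52614801, 0.81122912]), 'rotation': array([-0.07521838,  0.93115441, -0.35521843,  0.03336954])}
{'t': 0.1, 'qpos': array([-1.32361282e+00,  3.51178003e-01,  1.65235731e+00,  1.64388455e-05,
        1.13907061e+00, -8.46078748e-02]), 'dq': array([-0.00034792, -0.00078963, -0.00038726,  0.00111912,  0.00043152,
        0.00034865]), 'joint_efforts': array([ 4.12703957e-04, -4.98026633e+01, -2.85705292e+01,  6.99958205e-02,
        2.39552243e-02, -5.56701173e-05]), 'eef_pos': array([ 0.17910547, -0.51970158,  0.2181587 ]), 'eef_rot': array([ 8.14165332e-01, -5.80632892e-01, -3.81318844e-04, -3.33661282e-04]), 'ft_force': array([ 0.20296539, -0.78848132, -1.22377799]), 'torque': array([ 0.04141687, -0.01013039, -0.0013095 ]), 'gripper_width': 0.9977253220987728} 0.0188
```

View pics/top0.png

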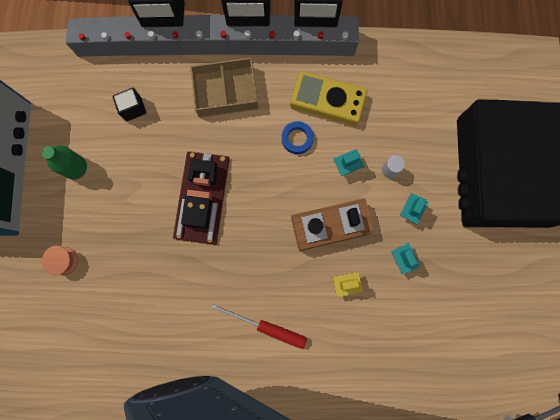

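View pics/side0.png

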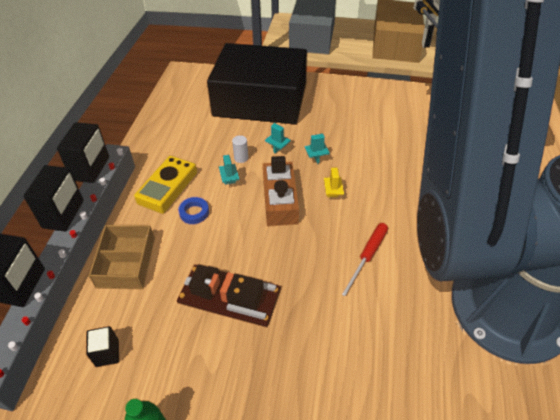

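```bash
python3 - <<'E'
import cv2
t=cv2.imread("pics/top0.png"); s=cv2.imread("pics/side0.png")
def crop(im,x,y,w,h,f,n): cv2.imwrite(n,cv2.resize(im[y:y+h,x:x+w],None,fx=f,fy=f,interpolation=cv2.INTER_CUBIC))
crop(t,280,190,100,70,8,"pics/a.png"); crop(t,165,145,75,105,5.7,"pics/b.png")
crop(s,250,145,60,85,7,"pics/c.png"); crop(s,170,255,120,75,6.6,"pics/d.png")
E
```

```text
(no output)
```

View pics/a.png

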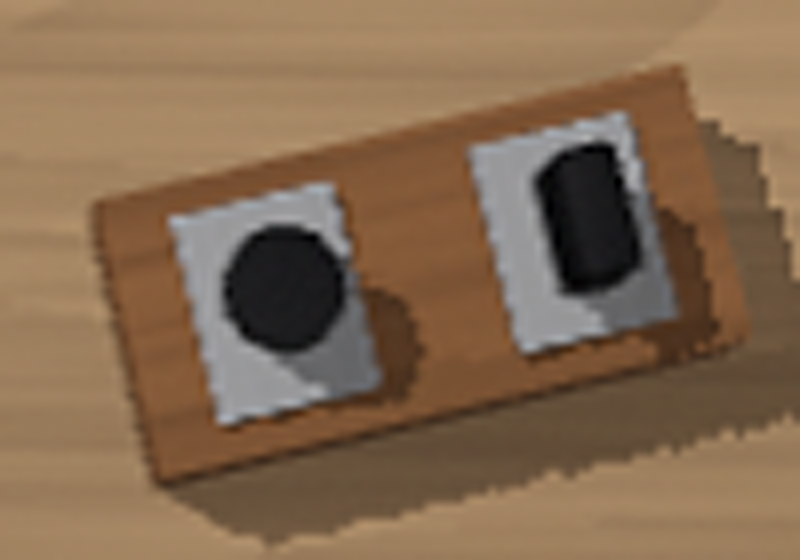

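View pics/b.png

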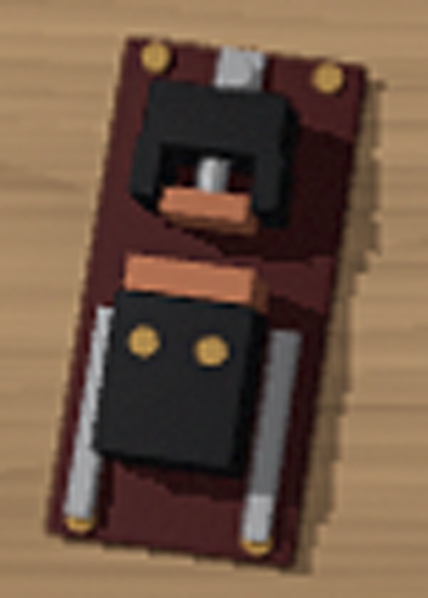

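View pics/c.png

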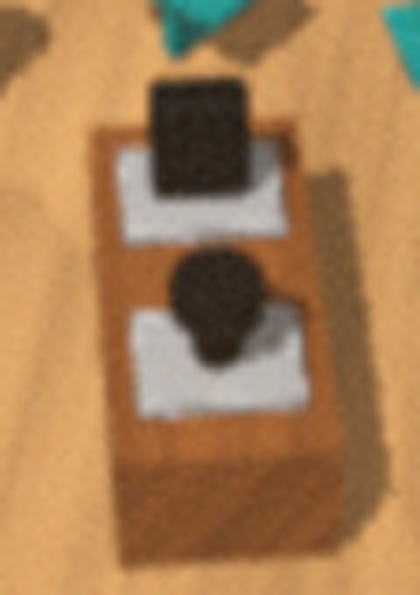

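View pics/d.png

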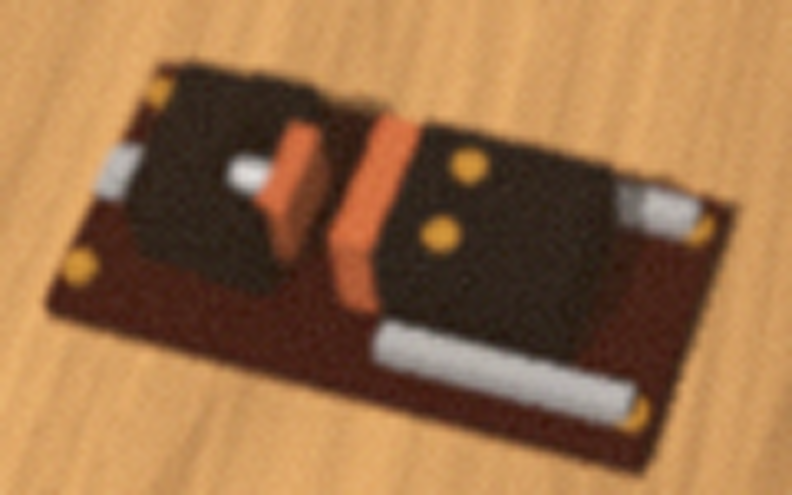

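```bash
cat > h.py <<'E'
import numpy as np
from rig import *
from scipy.spatial.transform import Rotation as R
from scipy.optimize import least_squares
C={n:get_calibration(n) for n in("top","side")}
def proj(n,P):
    c=C[n];p=(np.atleast_2d(P)-c["xyz"])@R.from_quat(c["rotation"]).as_matrix()
    s=p[:,:2]/p[:,2:]; s=s*(1+c["k1"]*(s**2).sum(1,keepdims=True)); K=c["intrinsics"]
    return s@K[:2,:2].T+K[:2,2]
def ray(n,uv,z):
    f=lambda q:(proj(n,[q[0],q[1],z])[0]-uv)
    return least_squares(f,[.4,-.1]).x
def fit(L,loc,x0,cams=("top","side")):
    # L: list (cam,uv,localxyz)
    def res(q):
        c,s=np.cos(q[2]),np.sin(q[2]);r=[]
        for n,uv,l in L:
            if n in cams: r+=list(proj(n,[q[0]+c*l[0]-s*l[1],q[1]+s*l[0]+c*l[1],l[2]])[0]-uv)
        return np.array(r)
    o=least_squares(res,x0,loss="soft_l1");return o.x,res(o.x).round(1)
def cr(u,v,f,ox,oy): return np.array([ox+(u+.5)/f-.5,oy+(v+.5)/f-.5])
A=lambda u,v:cr(u,v,8,280,190)
B=lambda u,v:cr(u,v,5.7,165,145)
Cc=lambda u,v:cr(u,v,7,250,145)
D=lambda u,v:cr(u,v,6.6,170,255)
E
cat > m.py <<'E'
from h import *
print("yaw guess")
h=.05
S=[("top",A(95,203),(.035,.075,h)),("top",A(683,66),(.035,-.075,h)),("top",A(748,345),(-.035,-.075,h)),("top",A(158,483),(-.035,.075,h)),
("side",Cc(93,128),(.035,-.075,h)),("side",Cc(298,122),(-.035,-.075,h)),("side",Cc(118,462),(.035,.075,h)),("side",Cc(343,458),(-.035,.075,h))]
h=.056
G=[("top",A(468,148),(.026,.02,h)),("top",A(630,112),(.026,-.02,h)),("top",A(680,318),(-.026,-.02,h)),("top",A(522,354),(-.026,.02,h)),
("side",Cc(116,148),(.026,-.02,h)),("side",Cc(290,236),(-.026,.02,h)),("side",Cc(124,243),(.026,.02,h))]
T=[("top",A(170,217),(.026,.02,h)),("top",A(332,184),(.026,-.02,h)),("top",A(382,388),(-.026,-.02,h)),("top",A(220,425),(-.026,.02,h)),
("side",Cc(130,312),(.026,-.02,h)),("side",Cc(308,405),(-.026,.02,h)),("side",Cc(138,416),(.026,.02,h))]
h=.012
K=[("top",B(128,38),(.0925,.045,h)),("top",B(366,66),(.0925,-.045,h)),("top",B(295,570),(-.0925,-.045,h)),("top",B(50,535),(-.0925,.045,h)),
("side",D(165,62),(.0925,-.045,h)),("side",D(735,205),(-.0925,-.045,h)),("side",D(645,460),(-.0925,.045,h)),("side",D(48,305),(.0925,.045,h))]
h=.05
W=[("top",B(128,255),(0,.025,h)),("top",B(268,272),(0,-.025,h)),("top",B(95,452),(-.07,.025,h)),("top",B(237,472),(-.07,-.025,h)),
("side",D(385,115),(0,-.025,h)),("side",D(330,238),(0,.025,h))]
Z=[("top",B(162,212),(0,.015,h)),("top",B(250,222),(0,-.015,h)),("side",D(322,126),(0,-.015,h)),("side",D(272,203),(0,.015,h))]
for nm,L in dict(stand=S,thin=G,thick=T,base=K,carr=W,spring=Z).items():
    for cams in(("top","side"),("top",),("side",)):
        x,r=fit(L,0,[.4,-.1,0],cams);print(nm,cams,x.round(4),r if len(cams)==2 else "")
E
python3 m.py
```

```text
yaw guess
stand ('top', 'side') [ 0.4988 -0.2036  0.2349] [-0.5 -0.3 -0.1  0.   0.5 -0.5 -0.3 -0.5  0.2  0.   0.9 -0.7 -0.1  0.7
  0.7 -0.6]
stand ('top',) [ 0.4982 -0.2038  0.2357] 
stand ('side',) [ 0.4996 -0.2029  0.2346] 
thin ('top', 'side') [ 0.5083 -0.24    0.2333] [ 0.  -0.3 -0.4 -0.2 -0.3 -0.2 -0.4 -0.1  0.8  0.2 -0.  -1.3  0.6 -1.1]
thin ('top',) [ 0.5079 -0.2405  0.2353] 
thin ('side',) [ 0.5087 -0.2372  0.2236] 
thick ('top', 'side') [ 0.4905 -0.1671  0.2284] [ 0.  -0.3 -0.3 -0.6 -0.4 -0.1 -0.3 -0.3  0.7  0.3  0.5 -0.8  0.5 -1. ]
thick ('top',) [ 0.4899 -0.1675  0.2329] 
thick ('side',) [ 0.4914 -0.1653  0.2256] 
base ('top', 'side') [ 0.5553  0.0621 -0.1159] [-0.7 -0.4  0.  -0.2 -0.4 -0.3 -0.9  0.1 -0.1 -0.6  0.6 -1.   0.9  0.1
 -0.3 -0.6]
base ('top',) [ 0.5549  0.0611 -0.1144] 
base ('side',) [ 0.5556  0.0634 -0.1188] 
carr ('top', 'side') [ 0.5617  0.0598 -0.116 ] [-0.4 -0.4 -0.2 -0.3 -0.  -0.1  0.1 -0.4  1.2 -2.3  0.4  0.6]
carr ('top',) [ 0.561   0.0592 -0.1234] 
carr ('side',) [ 0.5628  0.0614 -0.0956] 
spring ('top', 'side') [ 0.5794  0.0589 -0.1823] [-0.6 -1.5 -1.4 -0.4  0.5 -1.2  1.5 -0.3]
spring ('top',) [ 0.5775  0.0569 -0.1053] 
spring ('side',) [ 0.5809  0.061  -0.2613]
```

```bash
cat >> h.py <<'E'
def plan(x,y,z,yaw):
    s=read_state();Rc=R.from_quat(s["eef_rot"])
    Rt=R.from_euler("z",yaw)*R.from_euler("x",np.pi)
    d=Rc.inv().apply(np.array([x,y,z])-s["eef_pos"])*1000
    w=(Rc.inv()*Rt).as_rotvec()
    print("t",round(s["t"],3),"pos",s["eef_pos"].round(4),"F",s["ft_force"].round(2),"g",round(s["gripper_width"]*93,1))
    print("shift mm",d.round(2),"turn",w.round(4),"norm",np.linalg.norm(d).round(1))
E
python3 -c "
from h import *
plan(.508,-.240,.150,-1.337)"
```

```text
t 0.1 pos [ 0.1791 -0.5197  0.2182] F [ 0.2  -0.79 -1.22] g 92.8
shift mm [-157.25 -402.06   68.36] turn [-0.0001  0.001   0.098 ] norm 437.1
```

Request:
apply_moves(motion="60 0 0 0 0 0 0.098; 60 -18 -40 6 0 0 0")

```text
t: 0.35
eef_pos: [0.2131, -0.4935, 0.2117]
eef_rot: [0.783, -0.622, -0.001, -0.0]
ft_force: [1.6, -0.9, -0.5]
gripper_width: 0.835
```

```bash
python3 -c "
from h import *
plan(.508,-.240,.150,-1.337)"
```

```text
t 0.35 pos [ 0.2131 -0.4935  0.2117] F [ 1.56 -0.93 -0.45] g 77.6
shift mm [-180.32 -344.52   61.83] turn [ 0.0003  0.0012 -0.0061] norm 393.7
```

Request:
apply_moves(motion="60 -22 -42 7.5 0 0 0; 60 -22 -42 7.5 0 0 0; 60 -22 -42 7.5 0 0 0; 60 -22 -42 7.5 0 0 0; 60 -22 -42 7.5 0 0 0; 60 -22 -42 7.5 0 0 0; 60 -22 -42 7.5 0 0 0; 60 -18 -30 5 0 0 0; 60 0 0 0 0 0 0")

```text
t: 1.48
eef_pos: [0.4983, -0.2421, 0.1501]
eef_rot: [0.783, -0.622, -0.003, -0.0]
ft_force: [-0.7, 0.1, 0.2]
gripper_width: 0.645
```

```bash
python3 -c "
from h import *
plan(.508,-.240,.150,-1.337)
import cv2
for n in('top','side'): cv2.imwrite(f'pics/{n}1.png',camera(n)[:,:,::-1])"
```

```text
t 1.475 pos [ 0.4983 -0.2421  0.1501] F [-0.67  0.09  0.23] g 60.0
shift mm [ 0.13 -9.95  0.08] turn [ 0.0025  0.0046 -0.0052] norm 10.0
```

View pics/side1.png

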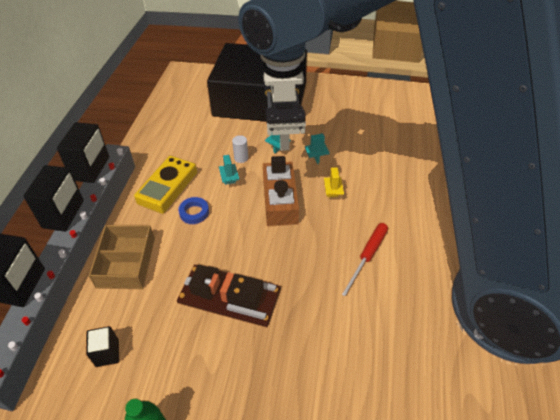

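The side picture shows the gripper, open, just short of the thin gauge (black bar, side px 278,163; top px 353,217). It is the one with the bar handle; the other black handle (side 281,188; top 316,226) is the round knob, and the rest are turquoise or yellow.

Request:
apply_moves(motion="60 0 -10 0 0.002 0.004 -0.005; 60 0 0 20 0 0 0; 60 0 0 30 0 0 0; 60 0 0 20 0 0 0; 60 0 0 12 0 0 0; 60 0 0 5 0 0 0; 60 0 0 0 0 0 0")

```text
t: 2.45
eef_pos: [0.5076, -0.2466, 0.0634]
eef_rot: [0.782, -0.623, 0.003, -0.0]
ft_force: [-0.3, -1.0, 0.5]
gripper_width: 0.644
```

```bash
python3 -c "
from h import *
plan(.508,-.240,.061,-1.337)
import cv2
for n,(x,y,w,h) in dict(top=(280,160,110,90),side=(230,90,90,140)).items(): cv2.imwrite(f'pics/{n}2.png',cv2.resize(camera(n)[y:y+h,x:x+w,::-1],None,fx=4.2,fy=4.2))"
```

```text
t 2.45 pos [ 0.5076 -0.2466  0.0634] F [-0.28 -0.95  0.54] g 59.8
shift mm [-6.39 -1.92  2.36] turn [-0.0033 -0.0042 -0.0081] norm 7.1
```

View pics/side2.png

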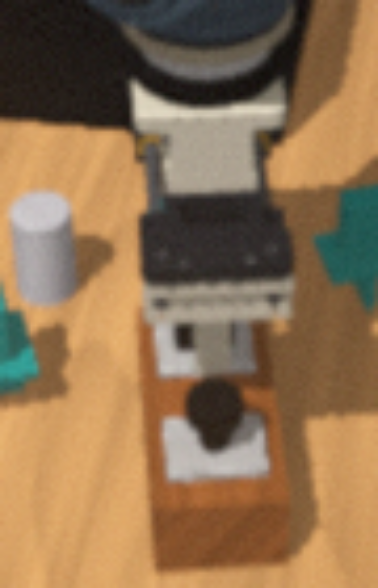

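Request:
apply_moves(motion="60 -6.4 -2 2 -0.003 -0.004 -0.008; 60 0 0 0 0 0 0")

```text
t: 2.8
eef_pos: [0.5088, -0.2396, 0.0626]
eef_rot: [0.785, -0.62, 0.001, -0.0]
ft_force: [-0.6, 0.3, 0.3]
gripper_width: 0.646
```

```bash
python3 -c "
from h import *
plan(.508,-.240,.061,-1.337)"
```

```text
t 2.8 pos [ 0.5088 -0.2396  0.0626] F [-0.63  0.29  0.27] g 60.1
shift mm [0.17 0.85 1.55] turn [-0.0018 -0.0014  0.0007] norm 1.8
```

Good. Close.

Request:
apply_moves(motion="60 0 0.8 1 0 0 0; 8 0 0 0 0 0 0; 8 0 0 0 0 0 0; 8 0 0 0 0 0 0; 8 0 0 0 0 0 0; 8 0 0 0 0 0 0")

```text
t: 3.55
eef_pos: [0.5081, -0.24, 0.0618]
eef_rot: [0.785, -0.619, 0.001, -0.0]
ft_force: [-0.9, -0.5, 0.2]
gripper_width: 0.173
```

```bash
python3 -c "
from h import *
plan(.508,-.240,.061,-1.337)"
```

```text
t 3.55 pos [ 0.5081 -0.24    0.0618] F [-0.9  -0.49  0.19] g 16.1
shift mm [-0.    0.13  0.78] turn [-0.0022 -0.0019  0.0008] norm 0.8
```

Request:
apply_moves(motion="8 0 0 -4 0 0 0; 8 0 0 -8 0 0 0; 8 0 0 -12 0 0 0; 8 0 0 -15 0 0 0; 8 0 0 -15 0 0 0; 8 0 0 -25 0 0 0; 8 0 0 -25 0 0 0; 8 0 0 -8 0 0 0")

```text
t: 4.55
eef_pos: [0.5079, -0.2398, 0.182]
eef_rot: [0.785, -0.619, 0.002, -0.0]
ft_force: [0.4, 0.6, -2.0]
gripper_width: 0.172
```

```bash
python3 -c "
from h import *
plan(.5695,.0595,.17,-1.687)"
```

```text
t 4.55 pos [ 0.5079 -0.2398  0.182 ] F [ 0.44  0.57 -2.  ] g 16.0
shift mm [-276.84 -129.44   11.59] turn [-0.004  -0.0025  0.3508] norm 305.8
```

Request:
apply_moves(motion="8 0 0 0 0 0 0.117; 8 0 0 0 0 0 0.117; 8 0 0 0 0 0 0.117; 8 0 0 0 0 0 0")

```text
t: 5.05
eef_pos: [0.5074, -0.2395, 0.1824]
eef_rot: [-0.661, 0.75, -0.002, 0.001]
ft_force: [0.6, 0.2, -0.8]
gripper_width: 0.173
```

```bash
python3 -c "
from h import *
plan(.5695,.0595,.17,-1.687)"
```

```text
t 5.05 pos [ 0.5074 -0.2395  0.1824] F [ 0.61  0.18 -0.76] g 16.1
shift mm [-304.47  -24.05   11.97] turn [-0.0041 -0.0016 -0.0096] norm 305.7
```

Request:
apply_moves(motion="8 -20 -2 0 0 0 0; 8 -40 -3 2 0 0 0; 8 -45 -4 2 0 0 0; 8 -45 -4 2 0 0 0; 8 -45 -4 2 0 0 0; 8 -45 -4 2 0 0 0; 8 -40 -3 2 0 0 0; 8 -20 0 0 0 0 0; 8 0 0 0 0 0 0")

```text
t: 6.18
eef_pos: [0.5661, 0.0739, 0.1689]
eef_rot: [-0.67, 0.743, -0.001, 0.001]
ft_force: [0.4, -0.6, -0.8]
gripper_width: 0.169
```

```bash
python3 -c "
from h import *
plan(.5695,.0595,.12,-1.687)"
```

```text
t 6.175 pos [0.5661 0.0739 0.1689] F [ 0.45 -0.6  -0.78] g 15.8
shift mm [13.96 -4.71 48.88] turn [-0.0022 -0.0002  0.0125] norm 51.1
```

Request:
apply_moves(motion="8 14 -4.5 10 -0.002 0 0.0125; 8 0 0 20 0 0 0; 8 0 0 18 0 0 0; 8 0 0 0 0 0 0")

```text
t: 6.68
eef_pos: [0.5686, 0.0542, 0.1179]
eef_rot: [-0.664, 0.748, 0.0, -0.001]
ft_force: [0.6, 0.8, -1.4]
gripper_width: 0.169
```

```bash
python3 -c "
from h import *
plan(.5695,.0595,.12,-1.687)
import cv2
for n,(x,y,w,h) in dict(top=(150,110,110,150),side=(150,210,160,130)).items(): cv2.imwrite(f'pics/{n}3.png',cv2.resize(camera(n)[y:y+h,x:x+w,::-1],None,fx=4,fy=4,interpolation=cv2.INTER_CUBIC))
plan(.5695,.0595,.12,-1.687)"
```

```text
t 6.675 pos [0.5686 0.0542 0.1179] F [ 0.62  0.79 -1.41] g 15.7
shift mm [-5.38 -0.26 -2.13] turn [ 0.0013 -0.0011 -0.0023] norm 5.8
t 6.775 pos [0.5696 0.0546 0.1195] F [ 0.04 -0.09 -0.41] g 15.8
shift mm [-4.82  0.62 -0.53] turn [-0.0014 -0.0008 -0.002 ] norm 4.9
```

View pics/side3.png

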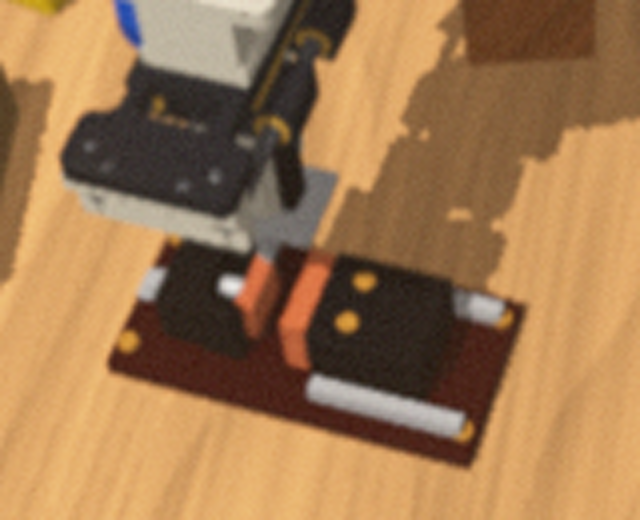

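View pics/top3.png

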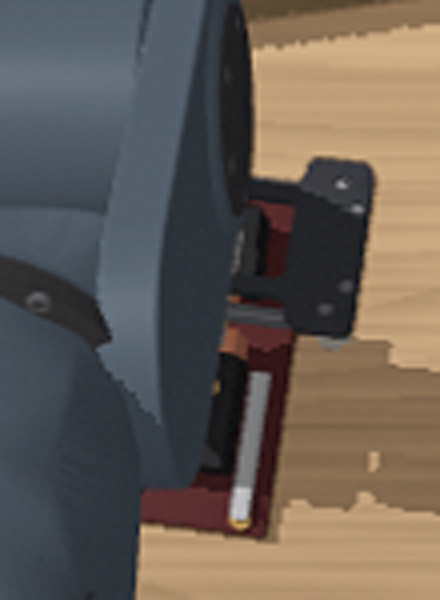

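```bash
cat >> h.py <<'E'
def overlay(n,im,gx,gy,gz,yaw,box,f,out):
    # gauge with flange underside z gz
    import cv2
    x,y,w,h=box
    im=cv2.resize(im[y:y+h,x:x+w,::-1],None,fx=f,fy=f,interpolation=cv2.INTER_CUBIC)
    def poly(pts,col):
        p=proj(n,pts); p=((p-[x,y]+.5)*f-.5).round().astype(int)
        cv2.polylines(im,[p.reshape(-1,1,2)],True,col,1)
    def rect(cx,cy,z,a,b,yw,ox=0):
        c,s=np.cos(yw),np.sin(yw)
        return [[cx+c*(ox+u)-s*v,cy+s*(ox+u)+c*v,z] for u,v in((a,b),(a,-b),(-a,-b),(-a,b))]
    poly(rect(gx,gy,gz+.006,.026,.02,yaw),(0,255,0)); poly(rect(gx,gy,gz,.026,.02,yaw),(0,255,0)); poly(rect(gx,gy,gz-.026,.003,.015,yaw),(255,255,0)); poly(rect(gx,gy,gz-.032,.0015,.015,yaw),(255,255,0))
    poly(rect(.5617,.0602,.05,.035,.025,-.116,-.035),(0,0,255))
    poly(rect(.5553,.0621,.012,.0925,.045,-.116),(255,0,0))
    cv2.imwrite(out,im)
E
python3 -c "
from h import *
for i in range(5):
    im=camera('side'); s=read_state(); print(s['eef_pos'].round(4), s['dq'].round(3)[:3])
p=s['eef_pos'];overlay('side',im,p[0],p[1],p[2]-.0118,-.116,(190,225,110,90),7,'pics/o1.png')"
```

```text
[0.5698 0.055  0.1199] [ 0.008 -0.009 -0.005]
[0.5699 0.0552 0.1201] [ 0.007 -0.003 -0.002]
[0.5699 0.0555 0.1201] [0.007 0.    0.001]
[0.5698 0.0556 0.1201] [0.006 0.002 0.003]
[0.5698 0.0557 0.12  ] [0.004 0.001 0.003]
```

View pics/o1.png

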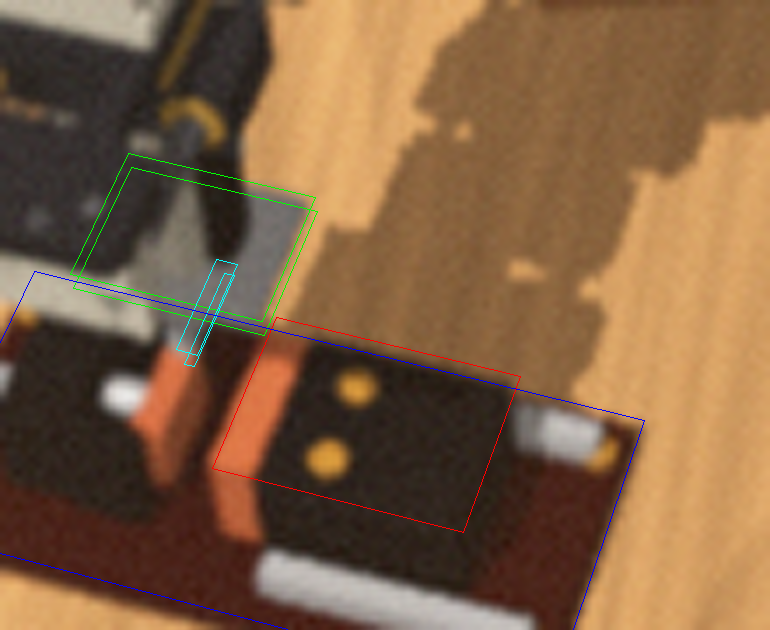

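Request:
apply_moves(motion="8 -4.5 -0.5 0 0 0 0; 8 0 0 0 0 0 0; 8 0 0 10 0 0 0; 8 0 0 8 0 0 0; 8 0 0 0 0 0 0; 8 0 0 0 0 0 0")

```text
t: 7.78
eef_pos: [0.5708, 0.0607, 0.1007]
eef_rot: [-0.665, 0.747, -0.001, 0.001]
ft_force: [-0.1, 0.2, -1.2]
gripper_width: 0.169
```

```bash
python3 -c "
from h import *
for i in range(3): im=camera('side')
plan(.5705,.060,.064,-1.687)
s=read_state();p=s['eef_pos'];overlay('side',im,p[0],p[1],p[2]-.0118,-.116,(190,225,110,90),7,'pics/o2.png')"
```

```text
t 7.925 pos [0.5709 0.0607 0.101 ] F [ 0.3   0.04 -0.89] g 15.5
shift mm [ 0.71  0.43 36.95] turn [-0.003  -0.0005 -0.0002] norm 37.0
```

View pics/o2.png

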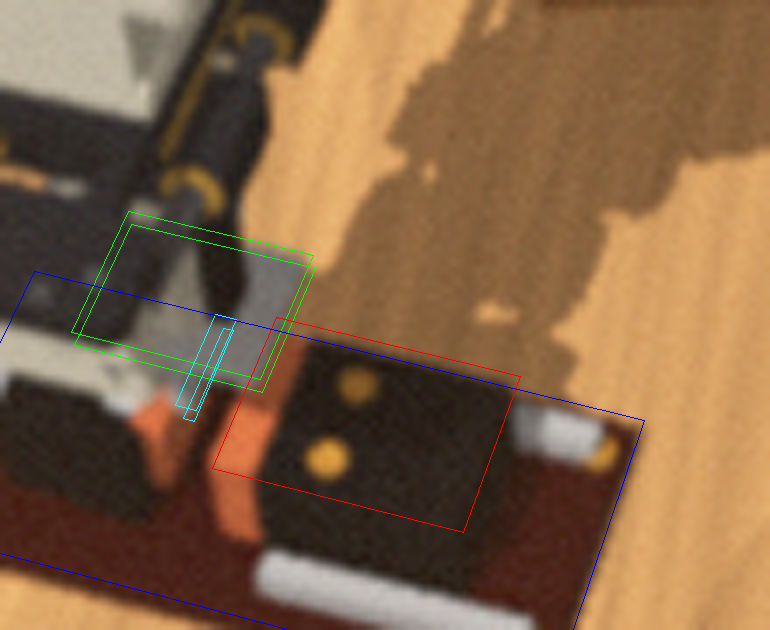

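Request:
apply_moves(motion="8 0.5 0.4 6 -0.002 0 0; 8 0 0 6 0 0 0; 8 0 0 6 0 0 0; 8 0 0 6 0 0 0; 8 0 0 5 0 0 0; 8 0 0 2 0 0 0; 8 0 0 0 0 0 0; 8 0 0 0 0 0 0")

```text
t: 8.93
eef_pos: [0.5705, 0.0602, 0.0677]
eef_rot: [-0.665, 0.747, -0.0, 0.0]
ft_force: [0.4, -0.7, -0.8]
gripper_width: 0.17
```

```bash
python3 -c "
from h import *
im=camera('side')
plan(.5705,.060,.062,-1.687)
s=read_state();p=s['eef_pos'];overlay('side',im,p[0],p[1],p[2]-.0118,-.116,(190,225,110,90),7,'pics/o3.png')"
```

```text
t 8.975 pos [0.5705 0.0602 0.0678] F [-0.44 -0.22 -0.63] g 15.6
shift mm [0.17 0.01 5.76] turn [-0.001  -0.0004 -0.0003] norm 5.8
```

View pics/o3.png

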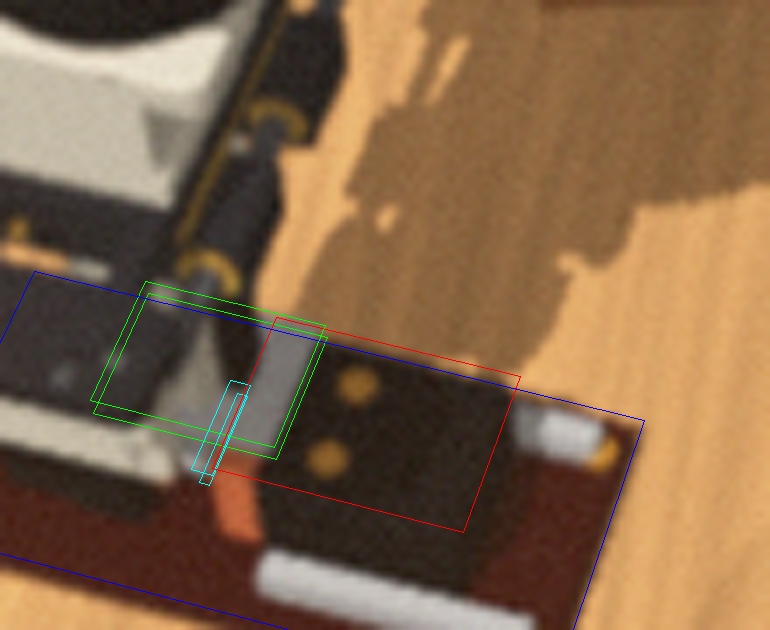

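Blade is in the gap with no side force; flange about 6 mm above. Lower gently.

Request:
apply_moves(motion="8 0 0 2 0 0 0; 8 0 0 1.5 0 0 0; 8 0 0 1 0 0 0; 8 0 0 0.5 0 0 0; 8 0 0 0 0 0 0")

```text
t: 9.6
eef_pos: [0.5707, 0.0602, 0.0627]
eef_rot: [-0.665, 0.747, -0.001, 0.0]
ft_force: [-0.1, 0.7, -1.1]
gripper_width: 0.167
```

Request:
apply_moves(motion="8 0 0 0.5 0 0 0; 8 0 0 0 0 0 0")

```text
t: 9.85
eef_pos: [0.5707, 0.0602, 0.0622]
eef_rot: [-0.665, 0.747, -0.001, 0.0]
ft_force: [0.1, 0.0, -0.6]
gripper_width: 0.17
```

Request:
apply_moves(motion="8 0 0 0.5 0 0 0; 8 0 0 0 0 0 0")

```text
t: 10.1
eef_pos: [0.5708, 0.0602, 0.0618]
eef_rot: [-0.665, 0.747, -0.001, 0.0]
ft_force: [0.4, -0.5, 0.1]
gripper_width: 0.171
```

Request:
apply_moves(motion="8 0 0 0.5 0 0 0; 8 0 0 0 0 0 0")

```text
t: 10.35
eef_pos: [0.5708, 0.0602, 0.0618]
eef_rot: [-0.665, 0.747, -0.001, 0.001]
ft_force: [1.0, -0.1, -0.1]
gripper_width: 0.171
```

Request:
apply_moves(motion="8 0 0 0.4 0 0 0; 8 0 0 0 0 0 0")

```text
t: 10.6
eef_pos: [0.5709, 0.0602, 0.0618]
eef_rot: [-0.665, 0.747, -0.001, 0.001]
ft_force: [0.6, -0.5, 0.3]
gripper_width: 0.168
```

Request:
apply_moves(motion="20 0 0 0 0 0 0; 45 0 0 0 0 0 0; 45 0 0 0 0 0 0; 45 0 0 0 0 0 0; 45 0 0 -4 0 0 0; 45 0 0 -10 0 0 0; 45 0 0 -20 0 0 0; 45 0 0 -20 0 0 0; 45 0 0 -15 0 0 0; 45 0 0 0 0 0 0")

```text
t: 11.85
eef_pos: [0.5712, 0.0602, 0.1352]
eef_rot: [-0.665, 0.747, -0.001, 0.001]
ft_force: [-0.1, 0.0, -0.6]
gripper_width: 0.483
```

```bash
python3 -c "
from h import *
im=camera('side')
plan(.5705,.060,.062,-1.687)
overlay('side',im,.5708,.0602,.050,-.116,(190,225,110,90),7,'pics/o4.png')"
```

```text
t 11.9 pos [0.5708 0.0602 0.1344] F [-0.46 -0.46  0.32] g 44.9
shift mm [ 0.23  0.49 72.42] turn [-0.0026 -0.0002 -0.0003] norm 72.4
```

View pics/o4.png

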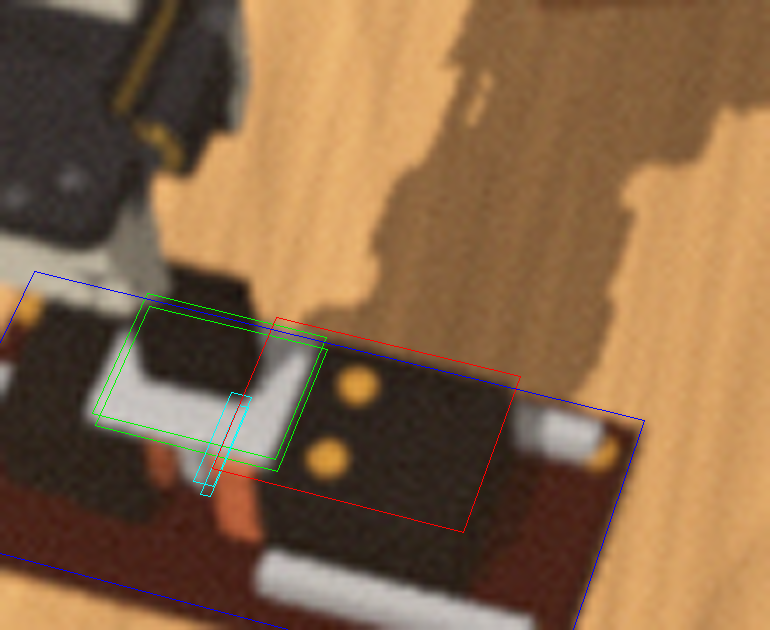

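Request:
apply_moves(motion="0 0 10 -3 0 0 0; 0 0 30 0 0 0 0; 0 0 35 0 0 0 0; 0 0 20 0 0 0 0; 0 0 7 0 0 0 0; 0 0 0 0 0 0 0")

```text
t: 12.65
eef_pos: [0.4625, 0.0724, 0.1345]
eef_rot: [-0.665, 0.747, 0.001, -0.002]
ft_force: [-0.4, -0.2, 0.4]
gripper_width: 0.008
```

```bash
python3 -c "
from h import *
plan(.4673,.0712,.027,-1.687)"
```

```text
t 12.65 pos [0.4625 0.0724 0.1345] F [-0.44 -0.23  0.38] g 0.7
shift mm [  0.53  -5.31 107.45] turn [ 0.0034 -0.0011 -0.0002] norm 107.6
```

Request:
apply_moves(motion="0 0.5 0 20 0.003 0 0; 0 0 0 35 0 0 0; 0 0 0 30 0 0 0; 0 0 0 15 0 0 0; 0 0 0 5 0 0 0; 0 0 0 0 0 0 0; 0 0 0 0 0 0 0")

```text
t: 13.52
eef_pos: [0.4676, 0.0715, 0.0279]
eef_rot: [-0.665, 0.747, -0.002, 0.002]
ft_force: [-0.1, -0.0, 0.9]
gripper_width: 0.003
```

```bash
python3 -c "
from h import *
for i in range(3): im=camera('side')
plan(.4673,.0712,.027,-1.687)
overlay('side',im,.5708,.0602,.050,-.116,(190,225,110,90),7,'pics/o5.png')"
```

```text
t 13.675 pos [0.4675 0.0715 0.0278] F [-1.18 -0.    0.69] g 0.6
shift mm [0.36 0.14 0.81] turn [-0.0055 -0.0002 -0.0009] norm 0.9
```

View pics/o5.png

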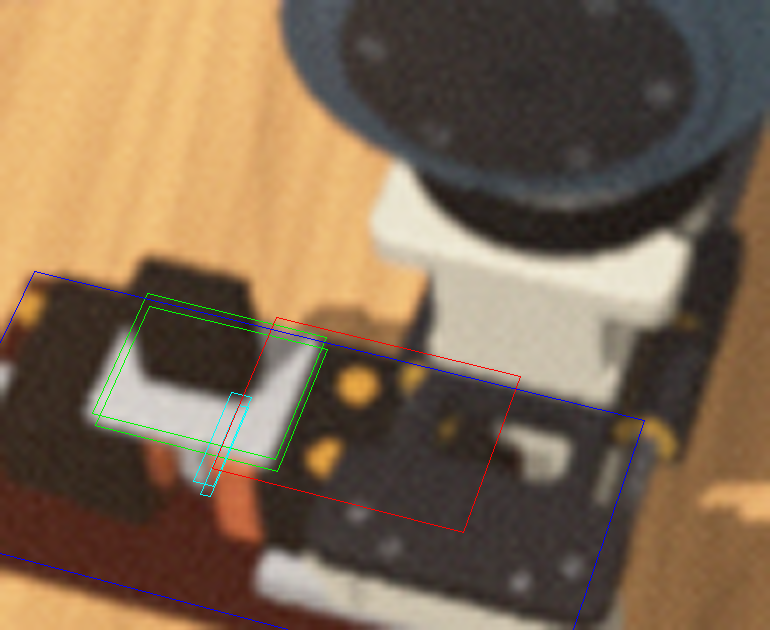

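Request:
apply_moves(motion="0 0 -5 0.5 -0.004 0 0; 0 0 -5 0 0 0 0; 0 0 -2 0 0 0 0; 0 0 0 0 0 0 0; 0 0 0 0 0 0 0")

```text
t: 14.3
eef_pos: [0.4807, 0.0701, 0.0278]
eef_rot: [-0.665, 0.747, -0.001, 0.001]
ft_force: [0.2, 0.4, 0.8]
gripper_width: 0.005
```

Request:
apply_moves(motion="0 0 -1 0 0 0 0; 0 0 -1 0 0 0 0")

```text
t: 14.55
eef_pos: [0.4826, 0.0698, 0.0278]
eef_rot: [-0.665, 0.747, -0.001, 0.001]
ft_force: [-1.0, -0.2, -0.1]
gripper_width: 0.005
```

Request:
apply_moves(motion="0 0 -1 0 0 0 0; 0 0 -1 0 0 0 0")

```text
t: 14.8
eef_pos: [0.4834, 0.0697, 0.0276]
eef_rot: [-0.664, 0.747, 0.0, -0.001]
ft_force: [-7.9, 1.1, 5.1]
gripper_width: 0.008
```

Request:
apply_moves(motion="0 0 -1 0 0 0 0")

```text
t: 14.92
eef_pos: [0.4833, 0.0696, 0.0274]
eef_rot: [-0.664, 0.747, 0.001, -0.001]
ft_force: [-6.5, 1.0, 4.5]
gripper_width: 0.005
```

Request:
apply_moves(motion="0 0 -1 0 0 0 0")

```text
t: 15.05
eef_pos: [0.4833, 0.0696, 0.0273]
eef_rot: [-0.664, 0.747, 0.002, -0.002]
ft_force: [-7.2, 1.0, 3.6]
gripper_width: 0.012
```

Request:
apply_moves(motion="0 0 -1.3 0 0 0 0")

```text
t: 15.18
eef_pos: [0.4832, 0.0695, 0.0271]
eef_rot: [-0.664, 0.747, 0.003, -0.003]
ft_force: [-7.4, 2.0, 5.7]
gripper_width: 0.006
```

Request:
apply_moves(motion="0 0 -1.5 0 0 0 0")

```text
t: 15.3
eef_pos: [0.4832, 0.0695, 0.0269]
eef_rot: [-0.664, 0.747, 0.004, -0.005]
ft_force: [-8.0, 2.3, 6.7]
gripper_width: 0.004
```

Request:
apply_moves(motion="0 0 -1.5 0 0 0 0")

```text
t: 15.42
eef_pos: [0.483, 0.0695, 0.0266]
eef_rot: [-0.664, 0.747, 0.006, -0.006]
ft_force: [-7.9, 1.5, 6.7]
gripper_width: 0.003
```

Request:
apply_moves(motion="0 0 -1.5 0 0 0 0")

```text
t: 15.55
eef_pos: [0.483, 0.0694, 0.0264]
eef_rot: [-0.664, 0.747, 0.007, -0.008]
ft_force: [-7.5, 1.5, 5.8]
gripper_width: 0.006
```

```bash
python3 -c "
from h import *
plan(.4855,.0695,.027,-1.687)"
```

```text
t 15.55 pos [0.483  0.0694 0.0264] F [-7.46  1.48  5.77] g 0.5
shift mm [-0.37 -2.47 -0.64] turn [ 0.0201 -0.0022 -0.0013] norm 2.6
```

Request:
apply_moves(motion="0 0 -1 0 0.01 -0.001 0")

```text
t: 15.68
eef_pos: [0.4831, 0.0694, 0.0263]
eef_rot: [-0.664, 0.747, 0.004, -0.005]
ft_force: [-3.0, 1.6, 2.9]
gripper_width: 0.003
```

Request:
apply_moves(motion="0 0 -1 0 0.01 -0.001 0")

```text
t: 15.8
eef_pos: [0.4833, 0.0694, 0.0262]
eef_rot: [-0.664, 0.747, 0.001, -0.001]
ft_force: [-5.1, 1.2, 4.9]
gripper_width: 0.002
```

Request:
apply_moves(motion="0 0 -1.2 0 0.01 0 0")

```text
t: 15.92
eef_pos: [0.4835, 0.0693, 0.026]
eef_rot: [-0.664, 0.747, -0.002, 0.001]
ft_force: [-8.1, 1.7, 6.0]
gripper_width: 0.005
```

```bash
python3 -c "
from h import *
plan(.4855,.0695,.027,-1.687)"
```

```text
t 15.925 pos [0.4835 0.0693 0.026 ] F [-8.15  1.71  5.95] g 0.5
shift mm [-0.4  -2.01 -1.  ] turn [-0.0044 -0.0007 -0.0014] norm 2.3
```

Request:
apply_moves(motion="0 0 -1.5 -0.4 0.003 0 0")

```text
t: 16.05
eef_pos: [0.4834, 0.0693, 0.026]
eef_rot: [-0.664, 0.747, -0.002, 0.001]
ft_force: [-7.2, 2.3, 0.8]
gripper_width: 0.001
```

Request:
apply_moves(motion="0 0 -1.5 -0.4 0.003 0 0")

```text
t: 16.18
eef_pos: [0.4834, 0.0693, 0.026]
eef_rot: [-0.664, 0.747, -0.002, 0.001]
ft_force: [-6.0, 3.1, 3.0]
gripper_width: 0.001
```

Request:
apply_moves(motion="0 0 -1.5 -0.2 0.004 0 0")

```text
t: 16.3
eef_pos: [0.4834, 0.0693, 0.0259]
eef_rot: [-0.664, 0.747, -0.002, 0.001]
ft_force: [-7.9, 2.4, 6.4]
gripper_width: 0.005
```

Request:
apply_moves(motion="0 0 -1.5 -0.2 0.004 0 0")

```text
t: 16.42
eef_pos: [0.4834, 0.0693, 0.0259]
eef_rot: [-0.664, 0.747, -0.003, 0.001]
ft_force: [-8.9, 1.7, 7.1]
gripper_width: 0.001
```

```bash
python3 -c "
from h import *
plan(.4855,.0695,.027,-1.687)"
```

```text
t 16.425 pos [0.4834 0.0693 0.0259] F [-8.91  1.74  7.07] g 0.1
shift mm [-0.44 -2.02 -1.07] turn [-0.0056 -0.0018 -0.0015] norm 2.3
```

Request:
apply_moves(motion="0 0 -2 -0.5 0.002 0 0")

```text
t: 16.55
eef_pos: [0.4835, 0.0693, 0.026]
eef_rot: [-0.664, 0.748, -0.002, 0.0]
ft_force: [-9.5, 2.9, 2.6]
gripper_width: 0.009
```

Request:
apply_moves(motion="0 0 -2 -0.4 0.003 0 0")

```text
t: 16.68
eef_pos: [0.4836, 0.0693, 0.026]
eef_rot: [-0.664, 0.748, -0.002, -0.0]
ft_force: [-9.4, 3.1, 5.1]
gripper_width: 0.005
```

Request:
apply_moves(motion="0 0 -2 -0.4 0.003 0 0")

```text
t: 16.8
eef_pos: [0.4837, 0.0692, 0.026]
eef_rot: [-0.664, 0.748, -0.001, -0.001]
ft_force: [-9.2, 2.4, 5.7]
gripper_width: 0.006
```

```bash
python3 -c "
from h import *
plan(.4855,.0695,.027,-1.687)"
```

```text
t 16.8 pos [0.4837 0.0692 0.026 ] F [-9.21  2.44  5.67] g 0.5
shift mm [-0.47 -1.77 -1.04] turn [-0.001  -0.0028 -0.0018] norm 2.1
```

Request:
apply_moves(motion="0 0 -2.5 -0.5 0.003 -0.001 0; 0 0 -2.5 -0.5 0.003 -0.001 0; 0 0 -2.5 -0.5 0.003 0 0")

```text
t: 17.18
eef_pos: [0.4852, 0.0691, 0.026]
eef_rot: [-0.664, 0.748, 0.001, -0.002]
ft_force: [-9.0, 2.2, 3.8]
gripper_width: 0.004
```

```bash
python3 -c "
from h import *
plan(.4855,.0695,.027,-1.687)"
```

```text
t 17.175 pos [0.4852 0.0691 0.026 ] F [-9.03  2.22  3.83] g 0.4
shift mm [-0.44 -0.21 -0.97] turn [ 0.0031 -0.0018 -0.0021] norm 1.1
```

Request:
apply_moves(motion="0 0 -3 -0.5 0.003 -0.001 0; 0 0 -3 -0.5 0.003 -0.001 0; 0 0 -3 -0.5 0.003 0 0")

```text
t: 17.55
eef_pos: [0.4884, 0.0687, 0.026]
eef_rot: [-0.664, 0.748, 0.002, -0.003]
ft_force: [-9.1, 2.6, 3.7]
gripper_width: 0.009
```

```bash
python3 -c "
from h import *
plan(.4855,.0695,.027,-1.687)"
```

```text
t 17.55 pos [0.4884 0.0687 0.026 ] F [-9.11  2.55  3.69] g 0.9
shift mm [-0.46  2.95 -0.94] turn [ 0.0071 -0.0008 -0.0022] norm 3.1
```

Request:
apply_moves(motion="0 0 -2.5 -0.5 0.005 0 0; 0 0 -2.5 -0.5 0.005 0 0; 0 0 -2.5 -0.5 0.005 0 0")

```text
t: 17.92
eef_pos: [0.4901, 0.0685, 0.026]
eef_rot: [-0.664, 0.748, 0.001, -0.002]
ft_force: [-9.6, 3.4, 4.3]
gripper_width: 0.004
```

```bash
python3 -c "
from h import *
plan(.4855,.0695,.027,-1.687)
im=camera('side')
overlay('side',im,.5708,.0602,.050,-.116,(190,225,110,90),7,'pics/o6.png')"
```

```text
t 17.925 pos [0.4901 0.0685 0.026 ] F [-9.64  3.35  4.33] g 0.4
shift mm [-0.44  4.66 -0.95] turn [ 0.0048 -0.0019 -0.0022] norm 4.8
```

View pics/o6.png

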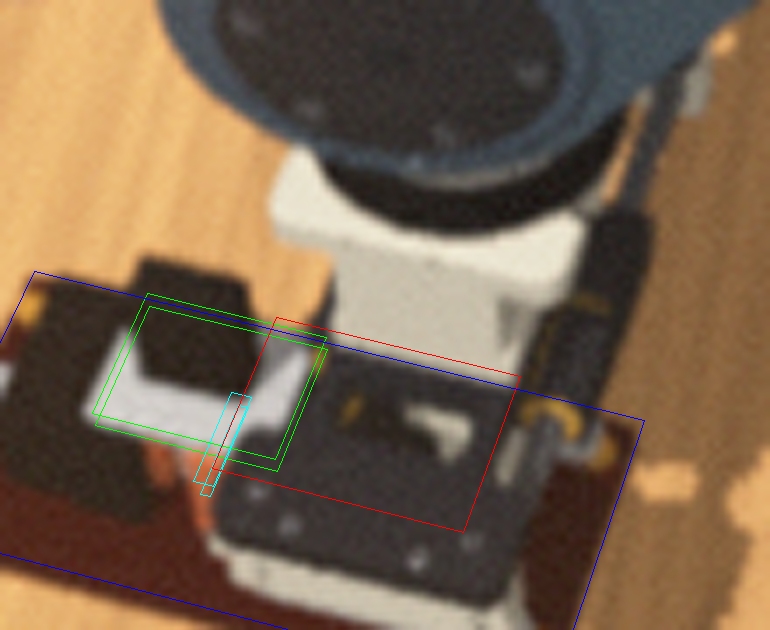

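The gauge still stands flat; the carriage's copper (about px 195,490 in the crop) is nearing the blade. I'll keep the push slow.

Request:
apply_moves(motion="0 0 -2.3 -0.5 0.005 0 0; 0 0 -2.3 -0.5 0.005 0 0")

```text
t: 18.23
eef_pos: [0.4908, 0.0684, 0.026]
eef_rot: [-0.664, 0.748, 0.0, -0.002]
ft_force: [-8.6, 2.9, 4.5]
gripper_width: 0.003
```

Request:
apply_moves(motion="0 0 -2.3 -0.5 0.005 0 0; 0 0 -2.3 -0.5 0.005 0 0")

```text
t: 18.48
eef_pos: [0.4914, 0.0683, 0.026]
eef_rot: [-0.664, 0.748, -0.0, -0.002]
ft_force: [-8.6, 2.5, 3.9]
gripper_width: 0.002
```

Request:
apply_moves(motion="0 0 -2.3 -0.5 0.005 0 0; 0 0 -2.3 -0.5 0.005 0 0")

```text
t: 18.73
eef_pos: [0.492, 0.0682, 0.026]
eef_rot: [-0.664, 0.748, -0.001, -0.002]
ft_force: [-9.8, 2.5, 3.7]
gripper_width: 0.005
```

```bash
python3 -c "
from h import *
plan(.4855,.0695,.027,-1.687)"
```

```text
t 18.725 pos [0.492  0.0682 0.026 ] F [-9.83  2.47  3.69] g 0.5
shift mm [-0.5   6.63 -1.02] turn [ 0.0006 -0.004  -0.0025] norm 6.7
```

Request:
apply_moves(motion="0 0 -2.3 -0.5 0.004 -0.002 0; 0 0 -2.3 -0.5 0.004 -0.002 0")

```text
t: 18.98
eef_pos: [0.4927, 0.0682, 0.026]
eef_rot: [-0.664, 0.748, 0.0, -0.001]
ft_force: [-9.4, 2.6, 5.0]
gripper_width: 0.003
```

Request:
apply_moves(motion="0 0 -2.3 -0.5 0.004 0 0; 0 0 -2.3 -0.5 0.004 0 0")

```text
t: 19.23
eef_pos: [0.4933, 0.0681, 0.026]
eef_rot: [-0.664, 0.748, 0.0, -0.001]
ft_force: [-8.6, 2.1, 3.5]
gripper_width: 0.006
```

Request:
apply_moves(motion="0 0 -2.3 -0.5 0.004 0 0; 0 0 -2.3 -0.5 0.004 0 0")

```text
t: 19.48
eef_pos: [0.4939, 0.068, 0.026]
eef_rot: [-0.664, 0.748, 0.0, -0.002]
ft_force: [-9.5, 2.1, 4.0]
gripper_width: 0.003
```

Request:
apply_moves(motion="0 0 -2.3 -0.5 0.004 0 0; 0 0 -2.3 -0.5 0.004 0 0")

```text
t: 19.73
eef_pos: [0.4946, 0.0679, 0.026]
eef_rot: [-0.664, 0.748, 0.0, -0.002]
ft_force: [-9.1, 2.3, 4.7]
gripper_width: 0.004
```

```bash
python3 -c "
from h import *
plan(.4855,.0695,.027,-1.687)"
```

```text
t 19.725 pos [0.4946 0.0679 0.026 ] F [-9.07  2.3   4.72] g 0.4
shift mm [-0.49  9.23 -0.97] turn [ 0.0032 -0.0028 -0.0027] norm 9.3
```

Request:
apply_moves(motion="0 0 -2.3 -0.5 0.004 0 0; 0 0 -2.3 -0.5 0.004 0 0")

```text
t: 19.98
eef_pos: [0.4952, 0.0678, 0.026]
eef_rot: [-0.664, 0.748, 0.0, -0.003]
ft_force: [-9.2, 3.3, 5.5]
gripper_width: 0.005
```

Request:
apply_moves(motion="0 0 -2.3 -0.5 0.004 0 0; 0 0 -2.3 -0.5 0.004 0 0")

```text
t: 20.23
eef_pos: [0.4953, 0.0678, 0.026]
eef_rot: [-0.664, 0.748, 0.001, -0.004]
ft_force: [-11.2, 2.1, 6.5]
gripper_width: 0.007
```

Request:
apply_moves(motion="0 0 -2.3 -0.5 0.004 0 0; 0 0 -2.3 -0.5 0.004 0 0")

```text
t: 20.48
eef_pos: [0.4953, 0.0678, 0.026]
eef_rot: [-0.664, 0.748, 0.001, -0.005]
ft_force: [-10.9, 2.9, 5.7]
gripper_width: 0.006
```

Request:
apply_moves(motion="0 0 -2.3 -0.5 0.004 0 0; 0 0 -2.3 -0.5 0.004 0 0")

```text
t: 20.72
eef_pos: [0.4953, 0.0678, 0.026]
eef_rot: [-0.664, 0.748, 0.002, -0.006]
ft_force: [-11.2, 2.3, 6.8]
gripper_width: 0.005
```

```bash
python3 -c "
from h import *
plan(.4855,.0695,.027,-1.687)
im=camera('side')
overlay('side',im,.5708,.0602,.050,-.116,(190,225,110,90),7,'pics/o7.png')"
```

```text
t 20.725 pos [0.4953 0.0678 0.026 ] F [-11.17   2.3    6.79] g 0.4
shift mm [-0.56  9.95 -0.88] turn [ 0.0102 -0.0061 -0.0029] norm 10.0
```

View pics/o7.png

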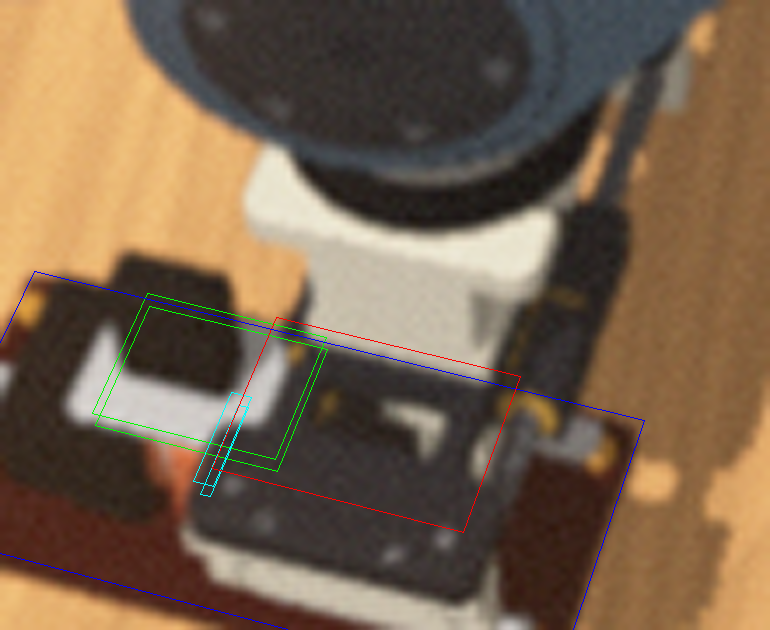

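Request:
apply_moves(motion="0 0 -2.4 -0.5 0.009 -0.004 -0.002; 0 0 -2.4 -0.5 0.008 -0.002 0")

```text
t: 21.02
eef_pos: [0.4955, 0.0678, 0.026]
eef_rot: [-0.664, 0.747, 0.001, -0.001]
ft_force: [-12.4, 3.7, 5.7]
gripper_width: 0.005
```

Request:
apply_moves(motion="0 0 -2.5 -0.5 0.006 0 0; 0 0 -2.5 -0.5 0.006 0 0")

```text
t: 21.28
eef_pos: [0.4956, 0.0678, 0.0259]
eef_rot: [-0.664, 0.747, 0.0, -0.001]
ft_force: [-11.3, 3.2, 6.0]
gripper_width: 0.003
```

```bash
python3 -c "
from h import *
plan(.4855,.0695,.027,-1.687)"
```

```text
t 21.275 pos [0.4956 0.0678 0.0259] F [-11.3    3.16   6.01] g 0.3
shift mm [-0.52 10.25 -1.04] turn [ 0.0017 -0.0015 -0.0011] norm 10.3
```

Request:
apply_moves(motion="0 0 -2.8 -0.5 0.006 0 0; 0 0 -2.8 -0.5 0.006 0 0")

```text
t: 21.52
eef_pos: [0.496, 0.0677, 0.0259]
eef_rot: [-0.664, 0.747, -0.0, -0.001]
ft_force: [-12.7, 3.5, 8.6]
gripper_width: 0.005
```

Request:
apply_moves(motion="0 0 -2.8 -0.5 0.006 0 0; 0 0 -2.8 -0.5 0.006 0 0")

```text
t: 21.78
eef_pos: [0.4962, 0.0677, 0.0259]
eef_rot: [-0.664, 0.747, -0.001, -0.002]
ft_force: [-11.7, 3.5, 8.2]
gripper_width: 0.006
```

```bash
python3 -c "
from h import *
plan(.4855,.0695,.027,-1.687)"
```

```text
t 21.775 pos [0.4962 0.0677 0.0259] F [-11.69   3.46   8.17] g 0.6
shift mm [-0.55 10.81 -1.07] turn [ 0.001  -0.0035 -0.0015] norm 10.9
```

Request:
apply_moves(motion="0 0 -3.1 -0.6 0.006 -0.002 0; 0 0 -3.1 -0.6 0.006 -0.002 0")

```text
t: 22.02
eef_pos: [0.4964, 0.0677, 0.0259]
eef_rot: [-0.664, 0.747, 0.001, -0.001]
ft_force: [-14.7, 5.0, 8.2]
gripper_width: 0.009
```

Request:
apply_moves(motion="0 0 -3.1 -0.6 0.006 0 0; 0 0 -3.1 -0.6 0.006 0 0")

```text
t: 22.28
eef_pos: [0.4965, 0.0676, 0.0259]
eef_rot: [-0.664, 0.748, 0.001, -0.002]
ft_force: [-14.1, 3.6, 8.9]
gripper_width: 0.003
```

```bash
python3 -c "
from h import *
plan(.4855,.0695,.027,-1.687)"
```

```text
t 22.275 pos [0.4965 0.0676 0.0259] F [-14.06   3.63   8.87] g 0.3
shift mm [-0.55 11.11 -1.02] turn [ 0.0036 -0.0015 -0.0017] norm 11.2
```

Request:
apply_moves(motion="0 0 -3.2 -0.8 0.007 -0.001 0; 0 0 -3.2 -0.8 0.006 0 0")

```text
t: 22.52
eef_pos: [0.4964, 0.0677, 0.026]
eef_rot: [-0.664, 0.748, 0.001, -0.002]
ft_force: [-13.7, 4.0, 6.6]
gripper_width: 0.005
```

```bash
python3 -c "
from h import *
plan(.4855,.0695,.027,-1.687)"
```

```text
t 22.525 pos [0.4964 0.0677 0.026 ] F [-13.69   4.01   6.59] g 0.5
shift mm [-0.53 11.08 -0.99] turn [ 0.0047 -0.0016 -0.0017] norm 11.1
```

Request:
apply_moves(motion="0 0 -3.4 -0.6 0.008 -0.001 0; 0 0 -3.4 -0.6 0.007 0 0")

```text
t: 22.78
eef_pos: [0.4968, 0.0676, 0.0259]
eef_rot: [-0.664, 0.748, 0.001, -0.002]
ft_force: [-15.2, 4.5, 10.8]
gripper_width: 0.007
```

```bash
python3 -c "
from h import *
plan(.4855,.0695,.027,-1.687)"
```

```text
t 22.775 pos [0.4968 0.0676 0.0259] F [-15.2    4.49  10.81] g 0.6
shift mm [-0.53 11.47 -1.03] turn [ 0.0038 -0.0018 -0.0018] norm 11.5
```

Request:
apply_moves(motion="0 0 2 0 0 0 0; 0 0 6 0 0 0 0; 0 0 10 0 0 0 0; 0 0 6 0 0.003 0 0; 0 0 0 0 0 0 0; 0 0 0 0 0 0 0")

```text
t: 23.52
eef_pos: [0.4722, 0.0706, 0.0262]
eef_rot: [-0.664, 0.747, -0.001, 0.0]
ft_force: [-0.3, -0.9, 0.5]
gripper_width: 0.007
```

```bash
python3 -c "
from h import *
plan(.4673,.0712,.135,-1.687)"
```

```text
t 23.525 pos [0.4722 0.0706 0.0262] F [-0.25 -0.87  0.46] g 0.6
shift mm [   0.14    4.74 -108.78] turn [-0.002  -0.0015 -0.0016] norm 108.9
```

Request:
apply_moves(motion="0 0 4 -20 0 0 0; 20 0 0 -40 0 0 0; 45 0 0 -40 0 0 0; 45 0 0 -10 0 0 0; 45 0 0 0 0 0 0; 45 0 0 0 0 0 0")

```text
t: 24.28
eef_pos: [0.468, 0.071, 0.1374]
eef_rot: [-0.664, 0.748, -0.001, -0.001]
ft_force: [-0.9, -0.0, 0.5]
gripper_width: 0.47
```

```bash
python3 -c "
from h import *
plan(.5780,.0593,.135,-1.687)
im=camera('side')
overlay('side',im,.578,.0593,.050,-.116,(190,225,110,90),7,'pics/o8.png')"
```

```text
t 24.275 pos [0.468  0.071  0.1374] F [-0.9  -0.03  0.49] g 43.7
shift mm [  -1.34 -110.66    2.4 ] turn [ 0.0001 -0.0019 -0.002 ] norm 110.7
```

View pics/o8.png

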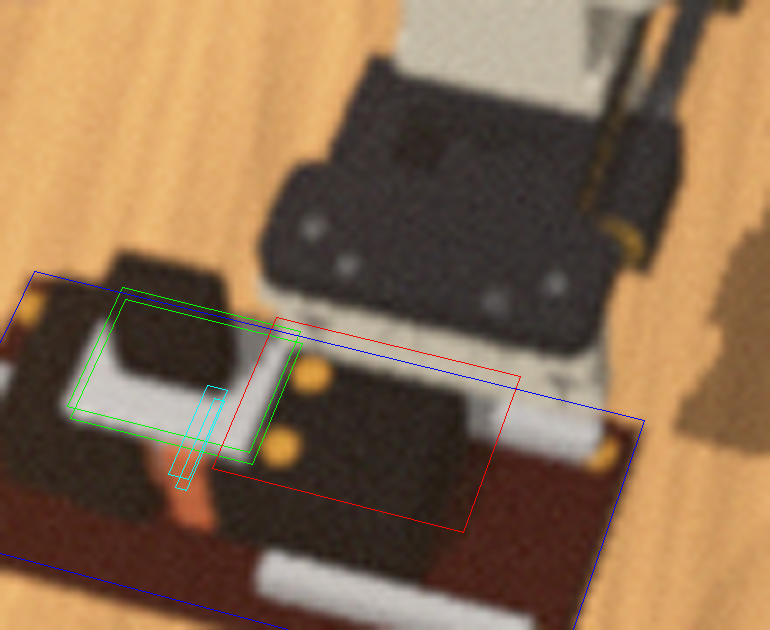

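The crop shows the gauge upright and flat, nipped (copper at px 185,490), with the same small overlay offset as before, so its centre is at about (0.578, 0.0593).

Request:
apply_moves(motion="45 -1 -20 0 0 -0.001 -0.002; 45 0 -40 0 0 0 0; 45 0 -35 0 0 0 0; 45 0 -13 0 0 0 0; 45 0 0 0 0 0 0; 45 0 0 0 0 0 0")

```text
t: 25.08
eef_pos: [0.5739, 0.0593, 0.1306]
eef_rot: [-0.665, 0.747, 0.003, -0.005]
ft_force: [-0.2, 0.3, 0.2]
gripper_width: 0.484
```

```bash
python3 -c "
from h import *
plan(.5780,.0593,.0625,-1.687)"
```

```text
t 25.075 pos [0.5739 0.0593 0.1306] F [-0.2   0.31  0.23] g 45.1
shift mm [-0.65 -4.8  68.07] turn [ 0.0114 -0.0025  0.0004] norm 68.2
```

Request:
apply_moves(motion="45 -0.5 -4 0 0.01 -0.002 0; 45 0 0 15 0 0 0; 45 0 0 15 0 0 0; 45 0 0 10 0 0 0; 45 0 0 5 0 0 0; 45 0 0 0 0 0 0; 45 0 0 0 0 0 0")

```text
t: 25.95
eef_pos: [0.5763, 0.0597, 0.082]
eef_rot: [-0.665, 0.747, 0.001, -0.001]
ft_force: [-0.3, 0.1, -0.2]
gripper_width: 0.485
```

```bash
python3 -c "
from h import *
plan(.5780,.0593,.0625,-1.687)"
```

```text
t 25.95 pos [0.5763 0.0597 0.082 ] F [-0.26  0.09 -0.19] g 45.1
shift mm [ 0.15 -1.79 19.5 ] turn [ 0.0023 -0.0006  0.0009] norm 19.6
```

Request:
apply_moves(motion="45 0 -1.8 8 0.001 0 0; 45 0 0 7 0 0 0; 45 0 0 4 0 0 0; 45 0 0 0 0 0 0; 45 0 0 0 0 0 0")

```text
t: 26.58
eef_pos: [0.5785, 0.0594, 0.0621]
eef_rot: [-0.665, 0.747, 0.0, -0.0]
ft_force: [0.1, 0.5, 1.0]
gripper_width: 0.487
```

```bash
python3 -c "
from h import *
plan(.5780,.0593,.0625,-1.687)
im=camera('side')
overlay('side',im,.578,.0593,.050,-.116,(190,225,110,90),7,'pics/o9.png')"
```

```text
t 26.575 pos [0.5785 0.0594 0.0621] F [0.07 0.5  1.02] g 45.3
shift mm [ 0.17  0.48 -0.42] turn [ 0.0004 -0.0004  0.0009] norm 0.7
```

View pics/o9.png

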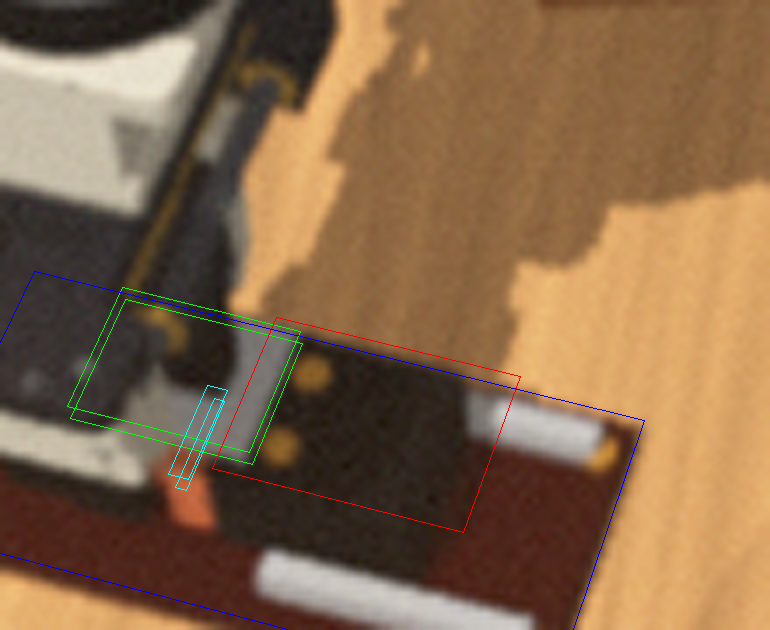

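Aligned. Close gently on the bar, then draw slowly up.

Request:
apply_moves(motion="22 0 0 0 0 0 0; 18 0 0 0 0 0 0; 8 0 0 0 0 0 0; 8 0 0 0 0 0 0; 8 0 0 0 0 0 0; 8 0 0 0 0 0 0")

```text
t: 27.38
eef_pos: [0.5787, 0.0593, 0.0625]
eef_rot: [-0.665, 0.747, -0.0, -0.0]
ft_force: [-1.3, 0.5, -0.7]
gripper_width: 0.169
```

```bash
python3 -c "
from h import *
plan(.5780,.0593,.0625,-1.687)"
```

```text
t 27.375 pos [0.5787 0.0593 0.0625] F [-1.25  0.48 -0.68] g 15.7
shift mm [0.07 0.66 0.01] turn [-0.0003 -0.0005  0.0006] norm 0.7
```

Request:
apply_moves(motion="8 0 0 -1 0 0 0")

```text
t: 27.5
eef_pos: [0.5786, 0.0593, 0.063]
eef_rot: [-0.665, 0.747, -0.0, -0.0]
ft_force: [1.8, -1.1, -7.9]
gripper_width: 0.17
```

Request:
apply_moves(motion="8 0 0 -1 0 0 0")

```text
t: 27.62
eef_pos: [0.5786, 0.0593, 0.0636]
eef_rot: [-0.665, 0.747, -0.0, -0.0]
ft_force: [3.6, 0.2, -8.8]
gripper_width: 0.171
```

Request:
apply_moves(motion="8 0 0 -1 0 0 0; 8 0 0 -1 0 0 0")

```text
t: 27.88
eef_pos: [0.5786, 0.0593, 0.0653]
eef_rot: [-0.665, 0.747, -0.0, -0.0]
ft_force: [3.3, -0.0, -8.3]
gripper_width: 0.171
```

```bash
python3 -c "
from h import *
plan(.5780,.0593,.0625,-1.687)"
```

```text
t 27.875 pos [0.5786 0.0593 0.0653] F [ 3.28 -0.05 -8.34] g 15.9
shift mm [0.07 0.57 2.76] turn [ 0.0001 -0.0004  0.0004] norm 2.8
```

Request:
apply_moves(motion="8 0 0 -1.5 0 0 0; 8 0 0 -1.5 0 0 0; 8 0 0 -1.5 0 0 0; 8 0 0 -1.5 0 0 0")

```text
t: 28.38
eef_pos: [0.5786, 0.0593, 0.0717]
eef_rot: [-0.665, 0.747, -0.0, -0.0]
ft_force: [3.7, -0.4, -8.4]
gripper_width: 0.174
```

Request:
apply_moves(motion="8 0 0 -1.5 0 0 0; 8 0 0 -1.5 0 0 0; 8 0 0 -1.5 0 0 0; 8 0 0 -1.5 0 0 0")

```text
t: 28.88
eef_pos: [0.5785, 0.0593, 0.0783]
eef_rot: [-0.665, 0.747, -0.0, -0.0]
ft_force: [1.7, -0.3, -7.0]
gripper_width: 0.173
```

```bash
python3 -c "
from h import *
plan(.5780,.0593,.0625,-1.687)"
```

```text
t 28.875 pos [0.5785 0.0593 0.0783] F [ 1.73 -0.32 -6.97] g 16.1
shift mm [ 0.07  0.54 15.8 ] turn [-0.     -0.0004  0.0005] norm 15.8
```

Request:
apply_moves(motion="8 0 0 -1.5 0 0 0; 8 0 0 -1.5 0 0 0; 8 0 0 -1.5 0 0 0; 8 0 0 -1.5 0 0 0; 8 0 0 -1.5 0 0 0; 8 0 0 -1.5 0 0 0; 8 0 0 -1.5 0 0 0")

```text
t: 29.75
eef_pos: [0.5784, 0.0594, 0.0906]
eef_rot: [-0.665, 0.747, -0.0, -0.0]
ft_force: [0.2, 0.6, -1.6]
gripper_width: 0.169
```

Request:
apply_moves(motion="8 0 0 -1.5 0 0 0; 8 0 0 -1.5 0 0 0; 8 0 0 -1.5 0 0 0; 8 0 0 -1.5 0 0 0; 8 0 0 -1.5 0 0 0; 8 0 0 -1.5 0 0 0; 8 0 0 -1.5 0 0 0; 8 0 0 0 0 0 0")

```text
t: 30.75
eef_pos: [0.5784, 0.0595, 0.1021]
eef_rot: [-0.665, 0.747, -0.0, -0.0]
ft_force: [0.5, -0.3, -0.8]
gripper_width: 0.171
```

```bash
python3 -c "
from h import *
plan(.5780,.0593,.18,-1.687)"
```

```text
t 30.75 pos [0.5784 0.0595 0.1021] F [ 0.49 -0.34 -0.83] g 15.9
shift mm [  0.24   0.42 -77.89] turn [ 0.0001 -0.0003  0.0009] norm 77.9
```

Request:
apply_moves(motion="8 0 0 -10 0 0 0; 8 0 0 -25 0 0 0; 8 0 0 -25 0 0 0; 8 0 0 -15 0 0 0; 8 0 0 0 0 0 -0.115; 8 0 0 0 0 0 -0.115; 8 0 0 0 0 0 -0.115; 8 0 0 0 0 0 0; 8 0 0 0 0 0 0")

```text
t: 31.88
eef_pos: [0.5784, 0.0595, 0.1824]
eef_rot: [0.786, -0.619, 0.0, -0.0]
ft_force: [-0.4, -0.4, -1.1]
gripper_width: 0.169
```

```bash
python3 -c "
from h import *
plan(.508,-.240,.17,-1.337)
import cv2
cv2.imwrite('pics/s10.png',cv2.resize(camera('side')[210:340,150:310,::-1],None,fx=4.5,fy=4.5,interpolation=cv2.INTER_CUBIC))"
```

```text
t 31.875 pos [0.5784 0.0595 0.1824] F [-0.37 -0.41 -1.13] g 15.7
shift mm [274.64 138.58  12.5 ] turn [-0.0007 -0.0005  0.0026] norm 307.9
```

View pics/s10.png

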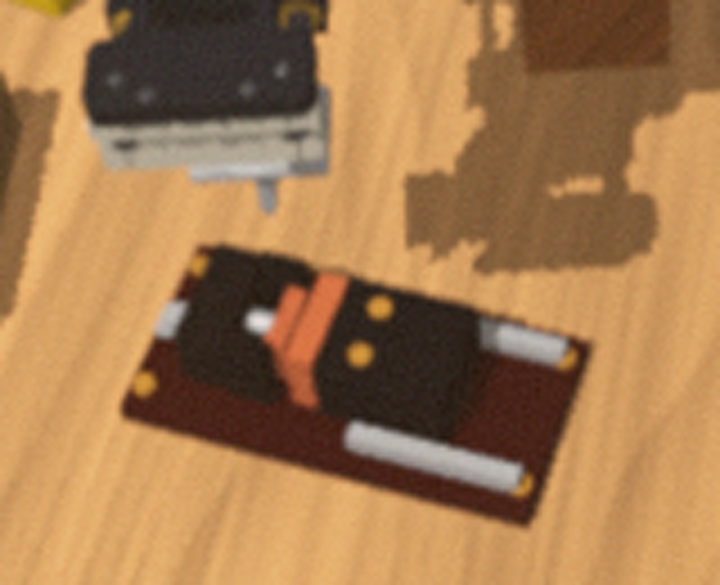

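Request:
apply_moves(motion="8 20 10 1 0 0 0; 8 40 20 2 0 0 0; 8 40 20 2 0 0 0; 8 40 20 2 0 0 0; 8 40 20 2 0 0 0; 8 40 20 2 0 0 0; 8 25 13 0 0 0 0; 8 10 6 0 0 0 0; 8 0 0 0 0 0 0; 8 0 0 0 0 0 0")

```text
t: 33.17
eef_pos: [0.5098, -0.2251, 0.1713]
eef_rot: [0.782, -0.623, 0.001, -0.001]
ft_force: [0.1, -0.5, -0.7]
gripper_width: 0.17
```

```bash
python3 -c "
from h import *
plan(.508,-.240,.115,-1.337)"
```

```text
t 33.175 pos [ 0.5098 -0.2251  0.1713] F [ 0.1  -0.53 -0.71] g 15.8
shift mm [14.12  5.19 56.25] turn [-0.0015 -0.0003 -0.0092] norm 58.2
```

Request:
apply_moves(motion="8 14 5 15 -0.001 0 -0.009; 8 0 0 20 0 0 0; 8 0 0 15 0 0 0; 8 0 0 4 0 0 0; 8 0 0 0 0 0 0; 8 0 0 0 0 0 0; 8 0 0 0 0 0 0")

```text
t: 34.05
eef_pos: [0.5089, -0.24, 0.1141]
eef_rot: [0.786, -0.618, 0.001, -0.0]
ft_force: [0.5, 1.2, -0.7]
gripper_width: 0.172
```

```bash
cat >> h.py <<'E'
E
python3 -c "
from h import *
im=camera('side');camera('side')
plan(.508,-.240,.115,-1.337)
s=read_state();p=s['eef_pos'];overlay('side',im,p[0],p[1],p[2]-.0118,.234,(235,110,80,120),5,'pics/o11.png')
im=camera('top');overlay('top',im,p[0],p[1],p[2]-.0118,.234,(280,160,110,100),6,'pics/o11t.png')"
```

```text
t 34.15 pos [ 0.5089 -0.24    0.1141] F [-0.35 -0.08 -0.91] g 15.9
shift mm [-0.17  0.87 -0.94] turn [-0.0007 -0.0008  0.0044] norm 1.3
```

View pics/o11.png

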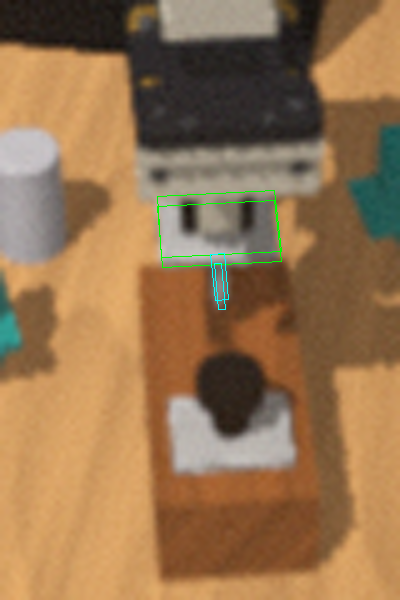

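View pics/o11t.png

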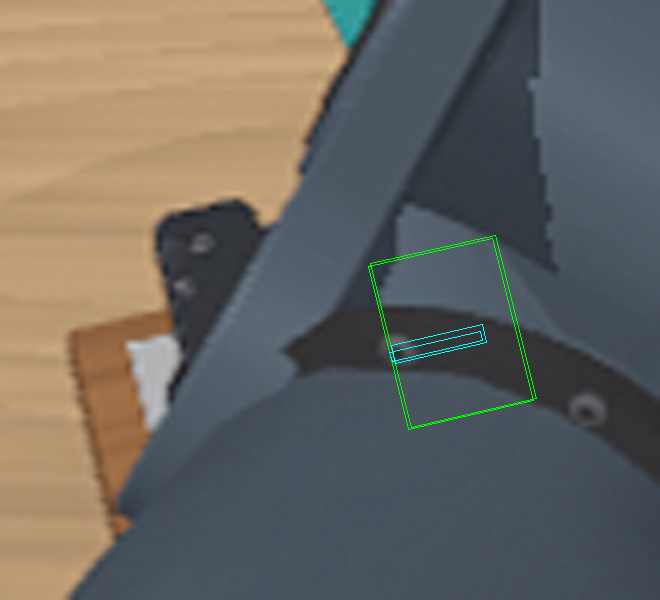

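Request:
apply_moves(motion="8 0 0.9 3 0 0 0.004; 8 0 0 8 0 0 0; 8 0 0 4 0 0 0; 8 0 0 0 0 0 0; 8 0 0 0 0 0 0")

```text
t: 34.83
eef_pos: [0.5077, -0.2401, 0.0977]
eef_rot: [0.785, -0.62, 0.0, 0.0]
ft_force: [0.4, -0.6, -0.9]
gripper_width: 0.175
```

```bash
python3 -c "
from h import *
plan(.508,-.240,.0618,-1.337)"
```

```text
t 34.825 pos [ 0.5077 -0.2401  0.0977] F [ 0.35 -0.58 -0.86] g 16.2
shift mm [-0.07 -0.27 35.88] turn [-0.0002 -0.0004  0.    ] norm 35.9
```

Request:
apply_moves(motion="8 0 -0.2 2 0 0 0; 8 0 0 2 0 0 0; 8 0 0 2 0 0 0; 8 0 0 2 0 0 0; 8 0 0 2 0 0 0")

```text
t: 35.45
eef_pos: [0.5082, -0.2402, 0.0874]
eef_rot: [0.785, -0.62, 0.001, -0.0]
ft_force: [0.2, 0.9, -1.0]
gripper_width: 0.172
```

Request:
apply_moves(motion="8 0 0 3 0 0 0; 8 0 0 3 0 0 0; 8 0 0 3 0 0 0; 8 0 0 3 0 0 0; 8 0 0 0 0 0 0")

```text
t: 36.08
eef_pos: [0.508, -0.2401, 0.0742]
eef_rot: [0.785, -0.62, 0.0, -0.0]
ft_force: [0.1, 0.2, -1.2]
gripper_width: 0.172
```

```bash
python3 -c "
from h import *
plan(.508,-.240,.0618,-1.337)"
```

```text
t 36.075 pos [ 0.508  -0.2401  0.0742] F [ 0.13  0.23 -1.17] g 16.0
shift mm [-0.11  0.03 12.42] turn [-0.0004 -0.0005  0.0001] norm 12.4
```

Request:
apply_moves(motion="8 0 0 3 0 0 0; 8 0 0 3 0 0 0; 8 0 0 2 0 0 0; 8 0 0 2 0 0 0; 8 0 0 0 0 0 0")

```text
t: 36.7
eef_pos: [0.5081, -0.2401, 0.0636]
eef_rot: [0.785, -0.62, 0.0, -0.0]
ft_force: [-1.1, -0.3, -0.3]
gripper_width: 0.171
```

Request:
apply_moves(motion="8 0 0 0.7 0 0 0; 8 0 0 0.5 0 0 0; 8 0 0 0 0 0 0")

```text
t: 37.08
eef_pos: [0.5083, -0.2402, 0.0626]
eef_rot: [0.785, -0.62, 0.001, -0.0]
ft_force: [0.2, 1.2, -0.2]
gripper_width: 0.171
```

Request:
apply_moves(motion="8 0 0 0.5 0 0 0; 8 0 0 0 0 0 0")

```text
t: 37.33
eef_pos: [0.5083, -0.2402, 0.0626]
eef_rot: [0.785, -0.62, 0.001, -0.0]
ft_force: [-0.6, 0.2, -1.3]
gripper_width: 0.166
```

Request:
apply_moves(motion="8 0 0 0.5 0 0 0; 8 0 0 0 0 0 0")

```text
t: 37.58
eef_pos: [0.5084, -0.2403, 0.0625]
eef_rot: [0.785, -0.62, 0.001, -0.0]
ft_force: [-0.6, 0.3, -0.6]
gripper_width: 0.173
```

Request:
apply_moves(motion="8 0 0 0.8 0 0 0; 8 0 0 0 0 0 0")

```text
t: 37.83
eef_pos: [0.5085, -0.2403, 0.0626]
eef_rot: [0.785, -0.62, 0.001, -0.0]
ft_force: [1.2, -0.3, -1.7]
gripper_width: 0.169
```

Request:
apply_moves(motion="20 0 0 0 0 0 0; 45 0 0 0 0 0 0; 45 0 0 0 0 0 0; 45 0 0 0 0 0 0; 45 0 0 -4 0 0 0; 45 0 0 -10 0 0 0; 45 0 0 -20 0 0 0; 45 0 0 -20 0 0 0; 45 0 0 -25 0 0 0; 45 0 0 -25 0 0 0; 45 0 0 0 0 0 0")

```text
t: 39.2
eef_pos: [0.5087, -0.2405, 0.173]
eef_rot: [0.785, -0.62, 0.002, -0.0]
ft_force: [0.1, 0.8, -0.1]
gripper_width: 0.485
```

Request:
apply_moves(motion="45 40 15 0 0 0 0; 45 45 30 0 0 0 0; 45 45 30 0 0 0 0; 45 45 30 0 0 0 0; 45 20 10 0 0 0 0; 45 0 0 0 0 0 0; 45 0 0 0 0 0 0")

```text
t: 40.08
eef_pos: [0.4398, -0.4597, 0.1684]
eef_rot: [0.786, -0.619, -0.001, -0.001]
ft_force: [-0.0, -0.5, -0.3]
gripper_width: 0.482
```

```bash
python3 -c "
from h import *
import cv2
plan(.508,-.240,.0618,-1.337)
im=camera('side');overlay('side',im,.508,-.240,.05,.234,(235,110,80,120),5,'pics/o12.png')
im2=camera('top');overlay('top',im2,.508,-.240,.05,.234,(160,140,230,120),3.4,'pics/o12t.png')
cv2.imwrite('pics/s12.png',im[:,:,::-1])"
```

```text
t 40.075 pos [ 0.4398 -0.4597  0.1684] F [-0.02 -0.54 -0.28] g 44.8
shift mm [-197.34 -117.68  107.17] turn [-0.0012  0.0022  0.0028] norm 253.5
```

View pics/o12.png

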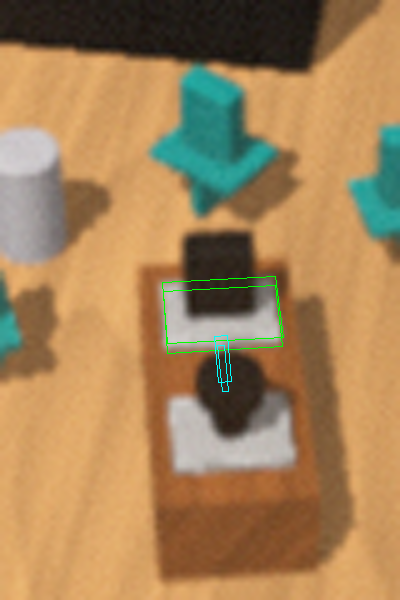

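View pics/o12t.png

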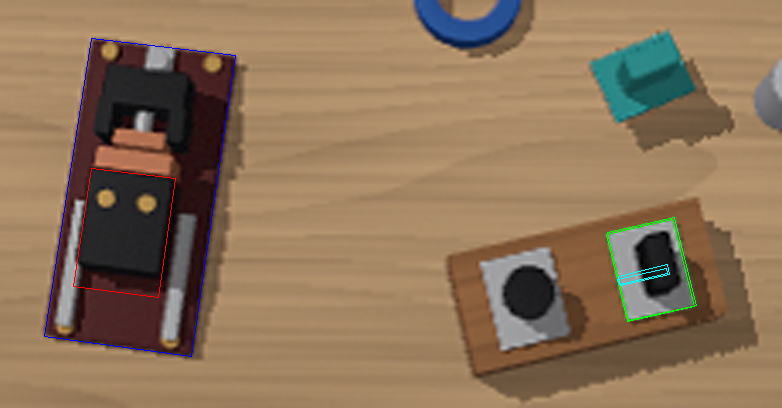

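View pics/s12.png

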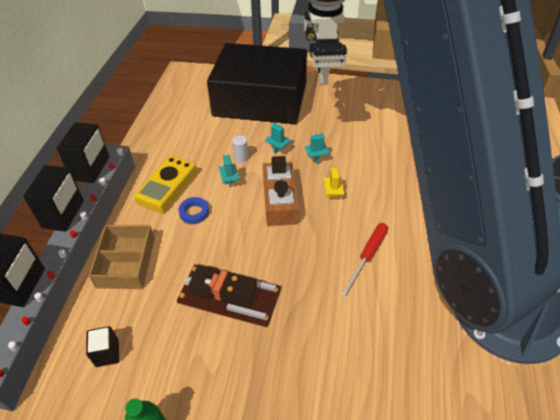

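The gauge is back in its slot (side px 279,165; top px 353,217), with the thick gauge and other objects as at the start and the carriage left closed up. One numeric comparison with the first pictures before handing in:

```bash
python3 -c "
import cv2,numpy as np
a=cv2.imread('pics/side0.png').astype(int);b=cv2.imread('pics/s12.png').astype(int)
d=np.abs(a-b).max(2)
print((d[145:230,250:310]>40).sum(), d[145:230,250:310].mean())
f=lambda m:np.array(np.where(m)).mean(1)
for im in(a,b):
    r=im[150:182,262:298]; print('dark',f(r.max(2)<60).round(2),'grey',f(r.min(2)>150).round(2))
from rig import *
sign_off(); print(read_state()['t'])"
```

```text
5 5.925882352941176
dark [14.55 16.09] grey [24.33 14.77]
dark [14.74 16.66] grey [24.51 15.18]
the job is handed in; nothing more can be done
the job is handed in; nothing more can be done
```

The thin gauge is back fully home in the slot it came from, and the carriage is left where I set it, with an estimated squeeze of about 5 N. I handed the job in at about 40 s, with the arm well clear.

**What I did:**
- Took the bar-handled gauge from its slot and stood it in the gap with its flange down on both tops, then let go.
- Pushed the carriage slowly from behind until the blade was nipped.
- Backed off, re-gripped the gauge and drew it slowly straight up.
- The drag was about 7 N, falling to nothing as the blade cleared.
- Lowered the gauge into its slot until it stopped going down, released it and moved away.

**Last checks:**
- **Seating:** the gauge stopped at the height expected for a flat flange. In the side picture it is within about 0.6 pixel of where it started.
- **Everything else:** the thick gauge and the look-alikes appear unmoved.

**Squeeze – the two estimates differ:**
- By travel past the nip, about 1.6 mm at 3 N per mm gives about 4.9 N.
- By push force less friction, it comes to about 6 N. That figure includes upward rubbing on the rear face, which reached about 11 N, so I trust the travel figure more.
- Both are within the 3 to 7 N allowed.

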